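# Check and rinse the freshly annealed tumblers

## Task

First make sure the glass has cooled: take the infrared thermometer out of its holster, hold it steady for two seconds pointing straight down at the middle of the white tumbler's base from about 10 cm above, and put it back nose down in its holster. Then rinse the tumblers one after another, palest first so that no dark grit gets onto paler glass (white, amber, green, blue; some may be missing): hold each mouth down, centred on the rinser's valve head, press it fully down for about two seconds, and stand it mouth down on the draining tray, clear of the edge. Do not knock any glass over, and leave the other things on the bench alone.

Things in the scene. Friction and masses are not known exactly. Their poses are not given: they have to be found in the camera images.
- white (a point): Centre, half-way up, of the white tumbler. Opal white glass, brass band near the mouth; always there. Small straight-sided tumbler, 62 mm across, 64 mm high, about 0.15 kg, standing mouth down: the top face, its solid base, is 32 mm above this point, the rim 32 mm below. z is its axis, up. It starts on the kiln shelf, about 110 mm from its neighbours; grip it from above across its sides
- amber (a point): Centre, half-way up, of the amber tumbler. Amber (orange-yellow) glass; may be absent. Small straight-sided tumbler, 62 mm across, 64 mm high, about 0.15 kg, standing mouth down: the top face, its solid base, is 32 mm above this point, the rim 32 mm below. z is its axis, up. It starts on the kiln shelf, about 110 mm from its neighbours; grip it from above across its sides
- green (a point): Centre, half-way up, of the green tumbler. Dark green glass; may be absent. Small straight-sided tumbler, 62 mm across, 64 mm high, about 0.15 kg, standing mouth down: the top face, its solid base, is 32 mm above this point, the rim 32 mm below. z is its axis, up. It starts on the kiln shelf, about 110 mm from its neighbours; grip it from above across its sides
- blue (a point): Centre, half-way up, of the blue tumbler. Dark blue glass; may be absent. Small straight-sided tumbler, 62 mm across, 64 mm high, about 0.15 kg, standing mouth down: the top face, its solid base, is 32 mm above this point, the rim 32 mm below. z is its axis, up. It starts on the kiln shelf, about 110 mm from its neighbours; grip it from above across its sides
- shelf_top (a point): Centre of the top face of the kiln shelf: a fixed beige ceramic slab, 250 x 250 mm, 15 mm thick, on which the tumblers stand at the start in the four places of a two by two grid (one place may be empty). It lies left or right of the robot's middle. x and y lie along its edges
- drainer_top (a point): Centre of the top face of the draining tray: a fixed stainless plate with dark slots, 250 x 250 mm, 10 mm thick, flat, empty at the start, on the other side from the kiln shelf. x and y lie along its edges; four tumblers fit 110 mm apart, two by two
- valve_rest (a point): Centre of the top of the glass rinser's valve head when it is up (a fixed point, 52 mm above the table). The rinser is a fixed stainless drip pan, 170 x 130 mm, 32 mm high at its edge; the valve head is a black flat wheel with spokes, 92 mm across, 6 mm thick, in its middle, on which a tumbler is pressed mouth down
- valve (a joint): How far the sprung valve head is pressed down, in m: 0 up, 0.010 fully down against its stop. The spring needs 4.5 N to start and 9 N to be fully down, and lifts it again; a tumbler's own weight does not move it
- thermo (a point): Centre, half-way up, of the infrared thermometer: pistol, yellow barrel 44 (x) by 38 (y) by 150 mm (z, up), 0.2 kg, standing nose down in its holster. The lens, mid-nose, 75 mm below this point, looks along -z. The black handle, 30 mm wide, sticks out to +x from 10 to 55 mm above this point. Grip the barrel from above across its 38 mm (y), 40 to 60 mm above this point
- holster_floor (a point): Centre of the floor of the thermometer's holster: a fixed black open-topped box, its pocket 62 mm (x) by 60 mm (y) and 55 mm deep from its rim to this point, which is 10 mm above the table. The thermometer stands in it nose down, its handle towards the holster's +x, above the rim
- frit_red: Bystander: small closed jar with red contents and a white lid, 46 mm across, 59 mm high; origin at the centre of its underside; leave alone
- frit_violet: Bystander: small closed jar with violet contents and a white lid, 46 mm across, 59 mm high; origin at the centre of its underside; leave alone
Not all that is in view belongs to the job. What is shaped like the part that bears white but brown or pink is not meant.

How it is judged:
On the way, in this order (a step that is already met when the one before it is completed fails the run):
1. the thermometer points steadily down at the base of the white tumbler: its aim line passes within 15 mm of the centre of the base, its nose 30 to 250 mm above it, for 1 s (x of white in the frame of thermo between -0.015 and 0.015 m and y of white in the frame of thermo between -0.015 and 0.015 m and z of white in the frame of thermo between -0.357 and -0.137 m and linear speed of thermometer below 0.03 m/s), for 1 s.
2. the white tumbler, upright (mouth down) and within 12 mm of the valve's centre, presses the valve head at least 8.5 of its 10 mm down for 1 s (z of white in the frame of valve_rest between 0.018 and 0.0235 m and horizontal distance between white and valve_rest below 0.012 m and angle between white's own z axis and vertical below 0.15 rad and contact force between white_tumbler and valve above 2 N), for 1 s.
3. the amber tumbler, upright (mouth down) and within 12 mm of the valve's centre, presses the valve head at least 8.5 of its 10 mm down for 1 s (z of amber in the frame of valve_rest between 0.018 and 0.0235 m and horizontal distance between amber and valve_rest below 0.012 m and angle between amber's own z axis and vertical below 0.15 rad and contact force between amber_tumbler and valve above 2 N), for 1 s.
4. the green tumbler, upright (mouth down) and within 12 mm of the valve's centre, presses the valve head at least 8.5 of its 10 mm down for 1 s (z of green in the frame of valve_rest between 0.018 and 0.0235 m and horizontal distance between green and valve_rest below 0.012 m and angle between green's own z axis and vertical below 0.15 rad and contact force between green_tumbler and valve above 2 N), for 1 s.
5. the blue tumbler, upright (mouth down) and within 12 mm of the valve's centre, presses the valve head at least 8.5 of its 10 mm down for 1 s (z of blue in the frame of valve_rest between 0.018 and 0.0235 m and horizontal distance between blue and valve_rest below 0.012 m and angle between blue's own z axis and vertical below 0.15 rad and contact force between blue_tumbler and valve above 2 N), for 1 s.
At the end, for the whole second after the job is handed in: Every tumbler present stands mouth down and still on the draining tray, its centre at least 15 mm inside the tray's edges; the thermometer stands nose down in its holster, within 16 mm of the middle and on the floor; the valve head is up again (x of white in the frame of drainer_top between -0.11 and 0.11 m and y of white in the frame of drainer_top between -0.11 and 0.11 m and z of white in the frame of drainer_top between 0.026 and 0.038 m and angle between each of white, amber, green, blue's own z axis and vertical below 0.1 rad and linear speed of each of white_tumbler, amber_tumbler, green_tumbler, blue_tumbler below 0.02 m/s and x of amber in the frame of drainer_top between -0.11 and 0.11 m and y of amber in the frame of drainer_top between -0.11 and 0.11 m and z of amber in the frame of drainer_top between 0.026 and 0.038 m and x of green in the frame of drainer_top between -0.11 and 0.11 m and y of green in the frame of drainer_top between -0.11 and 0.11 m and z of green in the frame of drainer_top between 0.026 and 0.038 m and x of blue in the frame of drainer_top between -0.11 and 0.11 m and y of blue in the frame of drainer_top between -0.11 and 0.11 m and z of blue in the frame of drainer_top between 0.026 and 0.038 m and horizontal distance between thermo and holster_floor below 0.016 m and z of thermo in the frame of holster_floor between 0.068 and 0.083 m and angle between thermo's own z axis and vertical below 0.15 rad and value of joint valve below 0.0015 m); the robot touches nothing.
It fails at once if a bystander is shifted by more than 40 mm (distance of any of frit_red, frit_violet, spray_bottle, paddle, shears, eyewear from where it was at the start of the episode above 0.04 m).
It fails at once if a tumbler is knocked over (tips beyond 40 degrees) (angle between any of white, amber, green, blue's own z axis and vertical above 0.7 rad).
Of amber_tumbler, green_tumbler, blue_tumbler only 2 to 3 are there at a start; the rules pass over those that are not, and their reading is None.
At some moment in a run one of white_tumbler, amber_tumbler, green_tumbler, blue_tumbler may be knocked a few centimetres aside while the robot is not near it.
It also fails if it takes over 210 s, if anything falls off the work surface, if the arm or the gripper's body presses on something with over 40 N, if the wrist force passes 120 N, or if a joint passes its speed limit or range.

## Robot

A 6-joint arm with a two-finger parallel gripper is mounted at the origin on the work surface. World frame = base frame: x ahead of the robot, y to its left, z up, the work surface at z = 0. Lengths are in m, angles in rad, forces in N, time in s.
With the tool pointing down it reaches from about 0.375 to 0.975 m from the base axis. Payload 3.8 kg.
Tool frame: the origin (TCP) lies where the fingers leave the gripper's body, on its centre line; the fingertips stand 73 mm ahead of it and the grasp point (between the pads) lies 54 mm ahead of it; z points along the fingers, y is the line along which they close (so a half turn about z gives the same grasp; the last joint's range is limited). The gripper opens to 85 mm and grips with 20 to 120 N. Pads are 22 mm wide; open, the fingers measure 114 mm over their backs; the gripper's body (76 mm by 85 mm) begins 54 mm behind the grasp point. The pads swing forward as they close: fully open they stand 13 mm farther back than shut.
Start: joints at [-1.248, 0.264, 1.604, -0, 1.274, -0.037], TCP at [0.238, -0.632, 0.304] pointing down, gripper open.
Joint ranges: [-2.63, 2.63], [-0.94, 2.18], [0.31, 2.57], [-1.31, 4.45], [0, 2.66], [-2.55, 2.55]. Speed limits (rad/s): [2.57, 2.57, 3.14, 3.14, 3.14, 3.14].

## Interface

Orientations are given as a rotation vector (axis times angle).
In Python, from workcell import read_state, viewer, bot gives the robot as it stands.
- The arm moves only by the tool jog_arm, never from a script. Its argument "increments" is a list that holds one entry, the list of rows, each a list of 7 numbers: the shift along the tool's x, y, z in units of 30 mm (1.0 is 30 mm), then the turn, a rotation vector about the tool's x, y, z in units of 6 degrees (1.0 is 6 degrees), then the opening, from -1 (shut) to 1 (fully open). A call has exactly 5 rows; each row shifts and turns the commanded pose from where the row before left it, along the tool's axes as they then stand; what a row does not reach is not made up. A row lasts 1/12 s, in which the tool goes at most 41.7 mm and 7.16 degrees, less where a joint would pass 70% of its speed; a pose out of reach is approached as far as the arm can. A call is refused whole if a number of a shift passes 1 or a number of a turn 1, either way. A call with a gripper value outside its range is refused whole. The fingers move at their own pace and stop on an object; "force" is the grip in N (left out, the last holds). Time passes only in rows, so rows that do not move let the fingers close, or fill a call up. It gives the time, the measured TCP pose, the force, the opening and the grip force at its end, in the units of the state.
- read_state(): the state, without advancing time (a new reading comes with each control period).
- viewer.read_camera(name): name is "scene" or "top" or "wrist"; returns (picture, depth): 384x512x3 uint8, blue, green, red; 384x512 float32, m along the optical axis (not along the pixel's ray), 0 where there is no reading.
- viewer.camera_params(name): a dict with "fx", "fy", "cx", "cy" (pixels), "R" (3x3) and "t" (3): a world point X has camera coordinates R X + t; the wrist camera has in their place "hand_eye" (4x4, takes a point from camera to tool coordinates, whose origin is the TCP and whose axes are the flange's). Camera axes: x right, y down, z forward; pixel columns grow to the right and rows downward; lengths in m; the calibration is good to about 2 mm. A picture is of the moment at which its call begins: read the wrist's pose just before it. camera_params takes no time and is no camera call.
- bot.finish_job(): hands the job in; it is judged then, once.
The state is a dict: "time": time; "q": joint angles; "joint_vel": joint speeds; "joint_torque": joint torques, N m; "tool_pos": TCP position; "tcp_rot": TCP orientation; "wrist_force": force on the tool from outside, world axes, zero at the start; "torque": the same for the moment, N m; "width": opening from 0.0 (shut) to 1.0 (fully open); "grip_force": force on a finger pad.
Only numpy, scipy, OpenCV 4.12 (cv2) and the standard library are available. Lean on these libraries where they do the work, as an engineer would, in place of code of your own. Each camera call takes 0.05 s, during which the arm holds its last target. There are 200 camera calls.

## Working session

There is one attempt and no reset: what is moved stays moved. The work goes in short steps, Python scripts to look and compute and a tool call to move; the robot and the scene stay as the last step left them, time stands still between calls to the robot, and variables do not carry over. Pictures are saved under pics/ and viewed, at most 14 in all, crops included, and the job is handed in when it is done.

Besides the shell and the picture viewer there is one more tool, called after ">>>" in YAML: its name, and indented under it one key for each argument. jog_arm: Moves the arm, as the interface text tells. Its arguments: {"type":"object","properties":{"increments":{"type":"array","items":{"type":"array","items":{"type":"array","items":{"type":"number"}}}},"force":{"type":"number"}},"required":["increments"]}

```bash
mkdir -p pics; ls
cat > h.py <<'E'
import numpy as np,cv2
from scipy.spatial.transform import Rotation as Ro
from workcell import read_state,viewer,bot
def cam(n):
    p=viewer.camera_params(n)
    if n=='wrist':
        s=read_state();T=np.eye(4);T[:3,:3]=Ro.from_rotvec(s['tcp_rot']).as_matrix();T[:3,3]=s['tool_pos']
        T=T@np.array(p['hand_eye'])
    else:
        T=np.eye(4);R=np.array(p['R']);T[:3,:3]=R.T;T[:3,3]=-R.T@np.array(p['t'])
    im,d=viewer.read_camera(n);return im,d,p,T
def ray(p,T,u,v,z):
    r=T[:3,:3]@np.array([(u-p['cx'])/p['fx'],(v-p['cy'])/p['fy'],1.]);o=T[:3,3];return o+r*(z-o[2])/r[2]
def cloud(d,p,T):
    v,u=np.indices(d.shape);P=np.stack([(u-p['cx'])/p['fx']*d,(v-p['cy'])/p['fy']*d,d],-1);return P@T[:3,:3].T+T[:3,3]
E
python3 - <<'E'
from h import *
print(read_state())
for n in('top','scene'):
    im,d,p,T=cam(n);cv2.imwrite(f'pics/{n}0.png',cv2.resize(im,(800,600)) if n=='top' else im);np.savez(f'{n}0.npz',im=im,d=d,T=T,p=[p[k] for k in('fx','fy','cx','cy')]);print(n,T.round(3).tolist(),p['fx'])
E
```

```text
pics
{'time': 0.0, 'q': array([-1.24792164e+00,  2.64771050e-01,  1.60536601e+00,  6.55441680e-07,
        1.27367700e+00, -3.68813527e-02]), 'joint_vel': array([-9.02810906e-04, -8.34247760e-04,  2.46678496e-05,  2.31157483e-03,
       -4.91791961e-04,  1.25576897e-03]), 'joint_torque': array([-1.06390864e-03, -5.15116060e+01, -3.67313290e+01, -1.39276563e-04,
        1.29262236e-02, -7.54609943e-06]), 'tool_pos': array([ 0.23746402, -0.63125496,  0.30255409]), 'tcp_rot': array([-3.08874138e+00, -5.61667268e-01,  4.95948235e-04]), 'wrist_force': array([-0.06035815, -0.23527208, -1.07884617]), 'torque': array([0.01799963, 0.00252062, 0.00673993]), 'grip_force': 0.0, 'width': 0.9962777489368773}
top [[-0.011, -0.993, 0.121, 0.47], [-1.0, 0.011, 0.005, 0.079], [-0.006, -0.121, -0.993, 1.144], [0.0, 0.0, 0.0, 1.0]] 354.4222595114703
scene [[-0.497, 0.711, -0.497, 1.1], [0.868, 0.405, -0.289, 0.403], [-0.004, -0.575, -0.818, 0.97], [0.0, 0.0, 0.0, 1.0]] 386.72278574804596
```

View pics/top0.png

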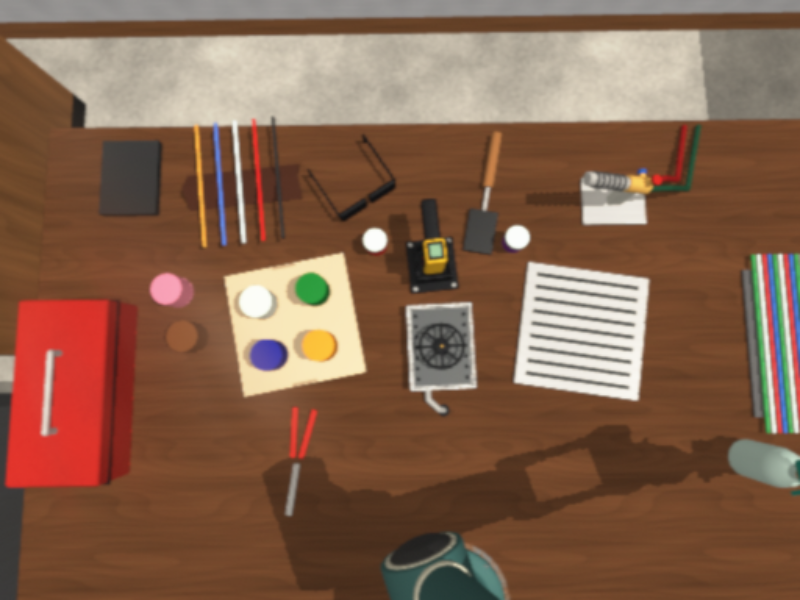

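View pics/scene0.png

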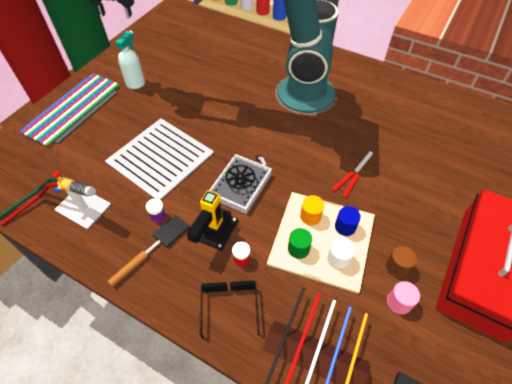

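Run:
```python
from h import *
for n in('top','scene'):
    z=np.load(n+'0.npz');im,d,T=z['im'],z['d'],z['T'];p=dict(zip(('fx','fy','cx','cy'),z['p']))
    P=cloud(d,p,T);hsv=cv2.cvtColor(im,cv2.COLOR_BGR2HSV)
    def rep(nm,u,v,zl,zh,r=30):
        m=(P[...,2]>zl)&(P[...,2]<zh)&(d>0);vv,uu=np.indices(d.shape);m&=(abs(uu-u)<r)&(abs(vv-v)<r)
        l,lab,st,c=cv2.connectedComponentsWithStats(m.astype(np.uint8))
        if l<2:print(nm,'none');return
        k=1+np.argmax(st[1:,4]);Q=P[lab==k];rc=cv2.minAreaRect((Q[:,:2]*1000).astype(np.float32))
        print(n,nm,st[k,4],'mean',Q.mean(0).round(4),'z',np.median(Q[:,2]).round(4),'rect',np.round(rc[0],1),np.round(rc[1],1),round(rc[2],1))
    if n=='top':
        for nm,(u,v) in dict(white=(256,302),amber=(319,345),green=(312,289),blue=(268,354)).items():rep(nm,u*.64,v*.64,.070,.09,22)
        rep('shelf',295*.64,325*.64,.009,.021,60);rep('drain',582*.64,331*.64,.005,.02,60)
        rep('thermo',435*.64,252*.64,.14,.2);rep('holster',433*.64,265*.64,.055,.075)
        rep('handle',430*.64,220*.64,.08,.145);rep('pan',441*.64,346*.64,.02,.06,35);rep('valve',441*.64,346*.64,.046,.06,35);rep('jar1',375*.64,240*.64,.05,.07);rep('jar2',517*.64,238*.64,.05,.07)
    else:
        for nm,(u,v) in dict(white=(342,250),amber=(313,208),green=(300,240),blue=(348,218)).items():rep(nm,u,v,.074,.085,16)
        rep('valve',241,180,.046,.058,40);rep('thermo',210,203,.152,.17)
z=np.load('top0.npz');cv2.imwrite('pics/c0.png',cv2.resize(z['im'][130:270,130:330],(800,560),interpolation=cv2.INTER_CUBIC))
```

```text
top white 333 mean [0.5878 0.3718 0.0782] z 0.0783 rect [588.  371.9] [60.7 58.1] 88.5
top amber 334 mean [0.5015 0.2497 0.0783] z 0.0784 rect [502.3 249.6] [60.3 57. ] 89.4
top green 327 mean [0.6129 0.2655 0.0784] z 0.0784 rect [613.  265.6] [60.1 59.4] 19.3
top blue 340 mean [0.4847 0.3497 0.0785] z 0.0786 rect [485.4 350.3] [61.2 56.7] 89.3
top shelf 4501 mean [0.5453 0.3055 0.0146] z 0.0145 rect [548.4 310.2] [250.6 250.6] 10.9
top drain 6029 mean [ 0.5271 -0.2782  0.0098] z 0.0097 rect [ 528.1 -277.1] [253.9 253.2] 80.7
top thermo 216 mean [0.6653 0.0269 0.1589] z 0.1599 rect [667.3  26.3] [44.3 37.9] 6.3
top holster 160 mean [0.6594 0.0263 0.0638] z 0.0643 rect [667.6  26.5] [74.9 72. ] 6.0
top handle 277 mean [0.7324 0.0339 0.1328] z 0.1334 rect [733.8  33.2] [78.3 30.2] 5.5
top pan 2266 mean [0.4976 0.0121 0.031 ] z 0.0275 rect [498.4  12. ] [170.1 130.1] 2.1
top valve 362 mean [0.4982 0.0119 0.0513] z 0.0514 rect [497.5  12.7] [89.2 88.8] 89.5
top jar1 168 mean [0.7103 0.1418 0.0585] z 0.0588 rect [710.8 142. ] [43.9 43.9] 0.2
top jar2 169 mean [ 0.7129 -0.1425  0.0587] z 0.0588 rect [ 712.9 -142.4] [43.6 42.3] 89.8
scene white 422 mean [0.5899 0.3711 0.0789] z 0.079 rect [589.4 371.1] [58.7 59.6] 28.7
scene amber 338 mean [0.5033 0.2488 0.0789] z 0.0788 rect [502.2 247.8] [60.1 60.6] 43.0
scene green 398 mean [0.6146 0.2648 0.0789] z 0.0789 rect [613.  263.6] [60.8 59.9] 44.5
scene blue 352 mean [0.4863 0.3492 0.079 ] z 0.0789 rect [485.4 349. ] [59.7 60.6] 66.0
scene valve 362 mean [0.4998 0.0111 0.0515] z 0.0516 rect [498.3  10.6] [89.6 88.9] 8.7
scene thermo 219 mean [0.6702 0.0269 0.1596] z 0.1602 rect [668.1  25.1] [43.6 37.4] 6.4
```

View pics/c0.png

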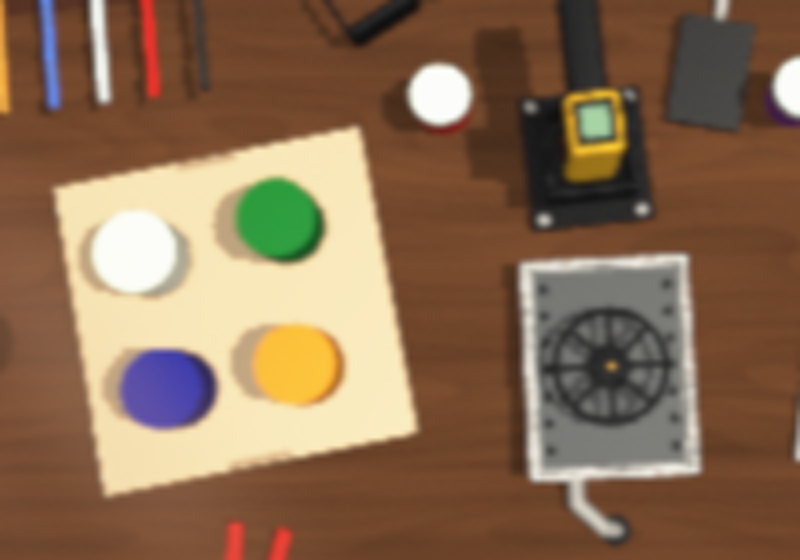

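The top picture shows these candidates (800-px view):
- **Tumblers on the shelf:** white (256,302), green (312,289), blue (268,354) and amber (319,345). White is the opal glass on the beige slab.
- **Decoys:** pink (168,290) and brown (182,336) stand off the shelf and aren't part of the job. The crop confirms this.
- **Other parts:** thermometer (435,255) with its handle towards +x, valve (441,346), drainer (582,331).

All heights and sizes match the description.

```bash
cat >> h.py <<'E'
def go(x,y,z,psi):
    s=read_state();R=Ro.from_rotvec(s['tcp_rot']).as_matrix();c=np.arctan2(R[1,0],R[0,0]);a=np.radians(psi)
    d=np.array([x,y,z])-s['tool_pos'];t=[d[0]*np.cos(a)+d[1]*np.sin(a),d[0]*np.sin(a)-d[1]*np.cos(a),-d[2]]
    print('t',round(s['time'],2),'pos',s['tool_pos'].round(4),'psi',np.degrees(c).round(2),'tilt',R[:2,2].round(4),'turn units',round(np.degrees(c-a)/6,3),'shift units',np.round(np.array(t)/.03,2),'F',s['wrist_force'].round(1),'w',round(s['width']*85,1),'grip',round(s['grip_force'],1))
E
python3 -c "
from h import *
go(.667,.026,.26,6)"
```

```text
t 0.1 pos [ 0.2375 -0.6313  0.3027] psi 20.62 tilt [-0.0007  0.002 ] turn units 2.436 shift units [ 16.53 -20.29   1.42] F [0.9 0.3 0.4] w 84.9 grip 0.0
```

>>> jog_arm:
  increments:
    - [[0, 0, 0, 0, 0, 0.81, 1], [0, 0, 0, 0, 0, 0.81, 1], [0, 0, 0, 0, 0, 0.81, 1], [0, 0, 0, 0, 0, 0, 1], [0, 0, 0, 0, 0, 0, 1]]

```text
time: 0.52
tool_pos: [0.2376, -0.6316, 0.3033]
tcp_rot: [-3.136, -0.169, 0.0]
wrist_force: [-0.6, 0.1, 0.1]
width: 1.001
grip_force: 0.0
```

>>> jog_arm:
  increments:
    - [[0.78, -0.96, 0, 0, 0, 0, 1], [0.78, -0.96, 0, 0, 0, 0, 1], [0.78, -0.96, 0, 0, 0, 0, 1], [0.78, -0.96, 0, 0, 0, 0, 1], [0.78, -0.96, 0, 0, 0, 0, 1]]

```text
time: 0.93
tool_pos: [0.3393, -0.4747, 0.3037]
tcp_rot: [-3.137, -0.168, 0.0]
wrist_force: [0.7, -0.5, 0.4]
width: 0.999
grip_force: 0.0
```

>>> jog_arm:
  increments:
    - [[0.78, -0.96, 0, 0, 0, 0, 1], [0.78, -0.96, 0, 0, 0, 0, 1], [0.78, -0.96, 0, 0, 0, 0, 1], [0.78, -0.96, 0, 0, 0, 0, 1], [0.78, -0.96, 0, 0, 0, 0, 1]]

```text
time: 1.35
tool_pos: [0.4406, -0.3191, 0.3039]
tcp_rot: [3.137, 0.169, 0.0]
wrist_force: [1.0, -0.0, 0.5]
width: 1.003
grip_force: 0.0
```

>>> jog_arm:
  increments:
    - [[0.78, -0.96, 0, 0, 0, 0, 1], [0.78, -0.96, 0, 0, 0, 0, 1], [0.78, -0.96, 0, 0, 0, 0, 1], [0.78, -0.96, 0, 0, 0, 0, 1], [0, 0, 0, 0, 0, 0, 1]]

```text
time: 1.77
tool_pos: [0.5237, -0.1913, 0.304]
tcp_rot: [-3.134, -0.177, -0.003]
wrist_force: [-0.1, 0.3, 0.0]
width: 0.999
grip_force: 0.0
```

```bash
python3 -c "
from h import *
go(.667,.026,.26,6)"
```

```text
t 1.77 pos [ 0.5237 -0.1913  0.304 ] psi 6.45 tilt [0.002  0.0028] turn units 0.075 shift units [ 5.51 -6.7   1.47] F [-0.1  0.3  0. ] w 84.9 grip 0.0
```

>>> jog_arm:
  increments:
    - [[0.78, -0.96, 0, 0, 0, 0.07, 1], [0.78, -0.96, 0, 0, 0, 0, 1], [0.78, -0.96, 0, 0, 0, 0, 1], [0.78, -0.96, 0, 0, 0, 0, 1], [0.78, -0.96, 0, 0, 0, 0, 1]]

```text
time: 2.18
tool_pos: [0.6237, -0.0403, 0.3038]
tcp_rot: [3.137, 0.157, -0.0]
wrist_force: [-0.5, -0.7, -0.2]
width: 1.0
grip_force: 0.0
```

>>> jog_arm:
  increments:
    - [[0.8, -0.95, 0, 0, 0, 0, 1], [0.81, -0.95, 0, 0, 0, 0, 1], [0, 0, 0.5, 0, 0, 0, 1], [0, 0, 0, 0, 0, 0, 1], [0, 0, 0, 0, 0, 0, 1]]

```text
time: 2.6
tool_pos: [0.6647, 0.0199, 0.2872]
tcp_rot: [3.137, 0.157, -0.006]
wrist_force: [0.3, 0.4, 0.0]
width: 0.997
grip_force: 0.0
```

Run:
```python
from h import *
go(.667,.026,.189,6)
im,d,p,T=cam('wrist');P=cloud(d,p,T);cv2.imwrite('pics/w1.png',im);print(T.round(3).tolist())
hsv=cv2.cvtColor(im,cv2.COLOR_BGR2HSV)
m=(P[...,2]>.15)&(P[...,2]<.17)&(d>0);Q=P[m];print(m.sum())
if m.sum():print(cv2.minAreaRect((Q[:,:2]*1000).astype(np.float32)),Q[:,2].mean())
m=(P[...,2]>.058)&(P[...,2]<.07)&(d>0)&(abs(P[...,0]-.667)<.05)&(abs(P[...,1]-.026)<.05);Q=P[m]
if m.sum():print(cv2.minAreaRect((Q[:,:2]*1000).astype(np.float32)),Q[:,2].mean())
```

```text
t 2.6 pos [0.6647 0.0199 0.2872] psi 5.73 tilt [-0.0039 -0.0005] turn units -0.045 shift units [ 0.1  -0.19  3.27] F [0.3 0.4 0. ] w 84.7 grip 0.0
[[0.101, -0.957, -0.271, 0.732], [-0.995, -0.097, -0.026, 0.025], [-0.001, 0.272, -0.962, 0.358], [0.0, 0.0, 0.0, 1.0]]
3069
((666.2457275390625, 23.919240951538086), (43.078712463378906, 37.77647399902344), 6.241597652435303) 0.16105539124396567
((665.8466796875, 23.898462295532227), (73.3241195678711, 72.11355590820312), 5.867777347564697) 0.0658471625620531
```

View pics/w1.png

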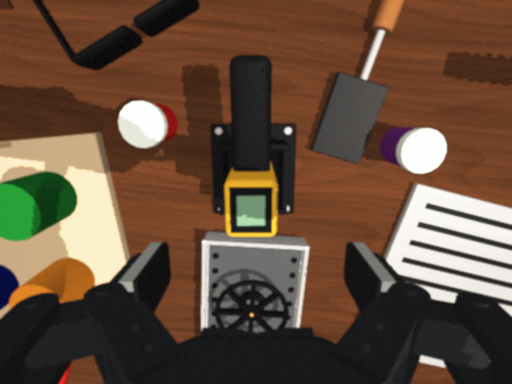

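Wrist view: thermometer top at (250,210), centred between the fingers, with the holster around it and the handle going up. I'm lowering onto it.

>>> jog_arm:
  increments:
    - [[0.1, -0.16, 0.6, 0, 0, -0.04, 1], [0, 0, 0.6, 0, 0, 0, 1], [0, 0, 0.6, 0, 0, 0, 1], [0, 0, 0.6, 0, 0, 0, 1], [0, 0, 0.6, 0, 0, 0, 1]]

```text
time: 3.07
tool_pos: [0.668, 0.0233, 0.1994]
tcp_rot: [3.137, 0.158, 0.002]
wrist_force: [-0.4, -0.5, -0.4]
width: 0.998
grip_force: 0.0
```

>>> jog_arm:
  increments:
    - [[0, 0, 0.2, 0, 0, 0, 1], [0, 0, 0, 0, 0, 0, 1], [0, 0, 0, 0, 0, 0, 0], [0, 0, 0, 0, 0, 0, -0.3], [0, 0, 0, 0, 0, 0, -1]]
  force: 50

```text
time: 3.48
tool_pos: [0.6692, 0.0247, 0.195]
tcp_rot: [3.137, 0.16, 0.005]
wrist_force: [0.6, 0.4, 0.8]
width: 0.599
grip_force: 0.0
```

>>> jog_arm:
  increments:
    - [[0, 0, 0, 0, 0, 0, -1], [0, 0, 0, 0, 0, 0, -1], [0, 0, 0, 0, 0, 0, -1], [0, 0, 0, 0, 0, 0, -1], [0, 0, 0, 0, 0, 0, -1]]

```text
time: 3.9
tool_pos: [0.6692, 0.0251, 0.1946]
tcp_rot: [3.137, 0.161, 0.004]
wrist_force: [-0.4, -0.5, 5.2]
width: 0.438
grip_force: 51.2
```

Run:
```python
from h import *
go(.667,.025,.189,6)
```

```text
t 3.9 pos [0.6692 0.0251 0.1946] psi 5.87 tilt [ 0.0028 -0.0002] turn units -0.022 shift units [-0.07 -0.01  0.19] F [-0.4 -0.5  5.2] w 37.2 grip 51.2
```

>>> jog_arm:
  increments:
    - [[0, 0, -0.5, 0, 0, 0, -1], [0, 0, -0.8, 0, 0, 0, -1], [0, 0, -0.9, 0, 0, 0, -1], [0, 0, -0.9, 0, 0, 0, -1], [0, 0, -0.9, 0, 0, 0, -1]]

```text
time: 4.32
tool_pos: [0.6674, 0.0252, 0.3126]
tcp_rot: [-3.137, -0.161, 0.004]
wrist_force: [0.4, -0.8, -2.7]
width: 0.436
grip_force: 50.4
```

>>> jog_arm:
  increments:
    - [[0, 0, -0.9, 0, 0, 0, -1], [0, 0, -0.7, 0, 0, 0, -1], [-0.1, -0.4, 0, 0, 0, 0, -1], [-0.1, -0.8, 0, 0, 0, 0, -1], [-0.1, -0.9, 0, 0, 0, 0, -1]]

```text
time: 4.73
tool_pos: [0.6519, 0.0871, 0.3591]
tcp_rot: [-3.138, -0.157, 0.003]
wrist_force: [0.1, 0.9, -2.1]
width: 0.441
grip_force: 50.6
```

>>> jog_arm:
  increments:
    - [[-0.1, -0.9, 0, 0, 0, 0, -1], [-0.1, -0.9, 0, 0, 0, 0, -1], [-0.1, -0.9, 0, 0, 0, 0, -1], [-0.1, -0.9, 0, 0, 0, 0, -1], [-0.1, -0.9, 0, 0, 0, 0, -1]]

```text
time: 5.15
tool_pos: [0.6222, 0.2215, 0.3578]
tcp_rot: [3.137, 0.161, -0.007]
wrist_force: [-0.1, 0.2, -1.3]
width: 0.439
grip_force: 50.6
```

>>> jog_arm:
  increments:
    - [[-0.1, -0.9, 0, 0, 0, 0, -1], [-0.1, -0.9, 0, 0, 0, 0, -1], [-0.1, -0.9, 0, 0, 0, 0, -1], [-0.1, -0.9, 0, 0, 0, 0, -1], [-0.1, -0.9, 0, 0, 0, 0, -1]]

```text
time: 5.57
tool_pos: [0.5934, 0.3541, 0.3578]
tcp_rot: [3.136, 0.161, -0.006]
wrist_force: [0.7, 0.2, -2.1]
width: 0.442
grip_force: 50.6
```

Run:
```python
from h import *
go(.590,.371,.364,6)
```

```text
t 5.57 pos [0.5934 0.3541 0.3578] psi 5.89 tilt [-0.004  -0.0015] turn units -0.019 shift units [-0.05 -0.57 -0.21] F [ 0.7  0.2 -2.1] w 37.6 grip 50.6
```

>>> jog_arm:
  increments:
    - [[-0.05, -0.42, 0, 0, 0, 0, -1], [0, 0, 0, 0, 0, 0, -1], [0, 0, 0, 0, 0, 0, -1], [0, 0, 0, 0, 0, 0, -1], [0, 0, 0, 0, 0, 0, -1]]

```text
time: 5.98
tool_pos: [0.5928, 0.3636, 0.3602]
tcp_rot: [3.137, 0.159, -0.001]
wrist_force: [0.6, -0.6, -1.7]
width: 0.44
grip_force: 50.7
```

Run:
```python
from h import *
go(.590,.371,.364,6)
im,d,p,T=cam('scene');P=cloud(d,p,T);hsv=cv2.cvtColor(im,cv2.COLOR_BGR2HSV);cv2.imwrite('pics/s1.png',im[:,150:450])
m=(abs(P[...,2]-.079)<.004)&(hsv[...,1]<60)&(hsv[...,2]>140)&(abs(P[...,0]-.588)<.08)&(abs(P[...,1]-.371)<.08);Q=P[m];print(m.sum(),cv2.minAreaRect((Q[:,:2]*1000).astype(np.float32)) if m.sum()>5 else '')
im,d,p,T=cam('top');P=cloud(d,p,T)
m=(P[...,2]>.1)&(P[...,2]<.3)&(abs(P[...,0]-.588)<.08)&(abs(P[...,1]-.371)<.08);print(m.sum())
im,d,p,T=cam('scene');P=cloud(d,p,T);hsv=cv2.cvtColor(im,cv2.COLOR_BGR2HSV)
m=(hsv[...,0]>20)&(hsv[...,0]<33)&(hsv[...,1]>150)&(P[...,2]>.17)&(P[...,2]<.29);Q=P[m];print(m.sum(),Q.min(0),Q.max(0))
```

```text
t 5.98 pos [0.5928 0.3636 0.3602] psi 5.79 tilt [-0.0007 -0.001 ] turn units -0.035 shift units [-0.07 -0.26 -0.13] F [ 0.6 -0.6 -1.7] w 37.4 grip 50.7
290 ((592.58642578125, 372.1773681640625), (52.87749099731445, 59.56101608276367), 18.883867263793945)
437
2 [0.60887972 0.34898788 0.21975294] [0.61311843 0.38161491 0.28525032]
```

View pics/s1.png

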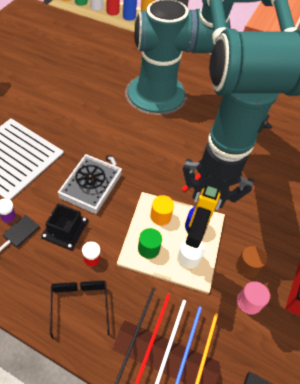

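The scene crop shows the thermometer hanging vertically above the white tumbler (190,252), with white still in place. I'll centre it and hold.

>>> jog_arm:
  increments:
    - [[-0.07, -0.25, 0, 0, 0, 0, -1], [0, 0, 0, 0, 0, 0, -1], [0, 0, 0, 0, 0, 0, -1], [0, 0, 0, 0, 0, 0, -1], [0, 0, 0, 0, 0, 0, -1]]

```text
time: 6.55
tool_pos: [0.5898, 0.372, 0.3609]
tcp_rot: [3.137, 0.161, 0.0]
wrist_force: [-0.2, 0.5, -2.0]
width: 0.441
grip_force: 50.8
```

>>> jog_arm:
  increments:
    - [[0, 0, 0, 0, 0, 0, -1], [0, 0, 0, 0, 0, 0, -1], [0, 0, 0, 0, 0, 0, -1], [0, 0, 0, 0, 0, 0, -1], [0, 0, 0, 0, 0, 0, -1]]

```text
time: 6.97
tool_pos: [0.5898, 0.3719, 0.3608]
tcp_rot: [3.137, 0.16, -0.0]
wrist_force: [0.4, 0.3, -1.8]
width: 0.439
grip_force: 50.8
```

>>> jog_arm:
  increments:
    - [[0, 0, 0, 0, 0, 0, -1], [0, 0, 0, 0, 0, 0, -1], [0, 0, 0, 0, 0, 0, -1], [0, 0, 0, 0, 0, 0, -1], [0, 0, 0, 0, 0, 0, -1]]

```text
time: 7.38
tool_pos: [0.5898, 0.372, 0.3609]
tcp_rot: [-3.137, -0.16, -0.0]
wrist_force: [0.1, 0.2, -2.3]
width: 0.44
grip_force: 50.8
```

>>> jog_arm:
  increments:
    - [[0, 0, 0, 0, 0, 0, -1], [0, 0, 0, 0, 0, 0, -1], [0, 0, 0, 0, 0, 0, -1], [0, 0, 0, 0, 0, 0, -1], [0, 0, 0, 0, 0, 0, -1]]

```text
time: 7.8
tool_pos: [0.5898, 0.372, 0.3609]
tcp_rot: [-3.137, -0.16, 0.0]
wrist_force: [-0.1, -0.3, -1.9]
width: 0.437
grip_force: 50.8
```

>>> jog_arm:
  increments:
    - [[0, 0, 0, 0, 0, 0, -1], [0, 0, 0, 0, 0, 0, -1], [0, 0, 0, 0, 0, 0, -1], [0, 0, 0, 0, 0, 0, -1], [0, 0, 0, 0, 0, 0, -1]]

```text
time: 8.22
tool_pos: [0.5898, 0.3719, 0.3609]
tcp_rot: [3.137, 0.16, -0.0]
wrist_force: [-0.7, -0.8, -2.0]
width: 0.436
grip_force: 50.8
```

>>> jog_arm:
  increments:
    - [[0, 0, 0, 0, 0, 0, -1], [0, 0, 0, 0, 0, 0, -1], [0, 0, 0, 0, 0, 0, -1], [0, 0, 0, 0, 0, 0, -1], [0, 0, 0, 0, 0, 0, -1]]

```text
time: 8.63
tool_pos: [0.5898, 0.372, 0.3609]
tcp_rot: [-3.137, -0.161, -0.0]
wrist_force: [0.4, 0.6, -1.9]
width: 0.44
grip_force: 50.8
```

Run:
```python
from h import *
go(.6685,.025,.36,6)
im,d,p,T=cam('scene');P=cloud(d,p,T);hsv=cv2.cvtColor(im,cv2.COLOR_BGR2HSV)
m=(abs(P[...,2]-.079)<.004)&(hsv[...,1]<60)&(hsv[...,2]>140)&(abs(P[...,0]-.588)<.08)&(abs(P[...,1]-.371)<.08);Q=P[m];print(m.sum(),cv2.minAreaRect((Q[:,:2]*1000).astype(np.float32)))
m=(P[...,2]>.165)&(P[...,2]<.25)&(abs(P[...,0]-.59)<.06)&(abs(P[...,1]-.37)<.06)&(d>0);Q=P[m];print(m.sum(),np.percentile(Q,[2,98],axis=0).round(3))
```

```text
t 8.63 pos [0.5898 0.372  0.3609] psi 5.86 tilt [0. 0.] turn units -0.024 shift units [ 1.4  11.78  0.03] F [ 0.4  0.6 -1.9] w 37.4 grip 50.8
303 ((593.7461547851562, 369.9751892089844), (60.05131912231445, 50.99660873413086), 80.8191909790039)
52 [[0.588 0.352 0.183]
 [0.612 0.392 0.248]]
```

>>> jog_arm:
  increments:
    - [[0.1, 0.5, 0, 0, 0, 0, -1], [0.1, 0.9, 0, 0, 0, 0, -1], [0.1, 0.9, 0, 0, 0, 0, -1], [0.1, 0.9, 0, 0, 0, 0, -1], [0.1, 0.9, 0, 0, 0, 0, -1]]

```text
time: 9.1
tool_pos: [0.6175, 0.2492, 0.3609]
tcp_rot: [3.137, 0.161, 0.0]
wrist_force: [0.6, -0.2, -1.9]
width: 0.439
grip_force: 50.8
```

>>> jog_arm:
  increments:
    - [[0.1, 0.9, 0, 0, 0, 0, -1], [0.1, 0.9, 0, 0, 0, 0, -1], [0.1, 0.9, 0, 0, 0, 0, -1], [0.1, 0.9, 0, 0, 0, 0, -1], [0.1, 0.9, 0, 0, 0, 0, -1]]

```text
time: 9.52
tool_pos: [0.646, 0.1161, 0.3611]
tcp_rot: [3.137, 0.16, 0.0]
wrist_force: [0.9, 0.3, -2.5]
width: 0.433
grip_force: 50.8
```

>>> jog_arm:
  increments:
    - [[0.1, 0.9, 0, 0, 0, 0, -1], [0.1, 0.9, 0, 0, 0, 0, -1], [0.1, 0.9, 0, 0, 0, 0, -1], [0.1, 0.48, 0, 0, 0, 0, -1], [0, 0, 0, 0, 0, 0, -1]]

```text
time: 9.93
tool_pos: [0.6682, 0.0209, 0.3608]
tcp_rot: [3.136, 0.154, 0.0]
wrist_force: [0.0, 1.0, -1.3]
width: 0.44
grip_force: 50.9
```

>>> jog_arm:
  increments:
    - [[0, 0, 0, 0, 0, 0, -1], [0, 0, 0, 0, 0, 0, -1], [0, 0, 0, 0, 0, 0, -1], [0, 0, 0.3, 0, 0, 0, -1], [0, 0, 0, 0, 0, 0, -1]]

```text
time: 10.35
tool_pos: [0.6669, 0.0259, 0.35]
tcp_rot: [-3.137, -0.163, 0.004]
wrist_force: [-1.1, 0.0, -2.6]
width: 0.44
grip_force: 50.9
```

Run:
```python
from h import *
go(.669,.025,.196,6)
```

```text
t 10.35 pos [0.6669 0.0259 0.35  ] psi 5.94 tilt [-0.0024  0.0002] turn units -0.009 shift units [0.07 0.04 5.13] F [-1.1  0.  -2.6] w 37.4 grip 50.9
```

Down into the holster, slow at the end.

>>> jog_arm:
  increments:
    - [[0.06, 0.02, 0.6, 0, 0, 0, -1], [0, 0, 0.8, 0, 0, 0, -1], [0, 0, 0.8, 0, 0, 0, -1], [0, 0, 0.6, 0, 0, 0, -1], [0, 0, 0.5, 0, 0, 0, -1]]

```text
time: 10.77
tool_pos: [0.6682, 0.0251, 0.25]
tcp_rot: [-3.137, -0.162, 0.005]
wrist_force: [-0.2, 0.1, -2.5]
width: 0.437
grip_force: 51.0
```

>>> jog_arm:
  increments:
    - [[0, 0, 0.5, 0, 0, 0, -1], [0, 0, 0.5, 0, 0, 0, -1], [0, 0, 0.4, 0, 0, 0, -1], [0, 0, 0.2, 0, 0, 0, -1], [0, 0, 0, 0, 0, 0, -1]]

```text
time: 11.18
tool_pos: [0.6682, 0.0247, 0.2024]
tcp_rot: [-3.137, -0.161, 0.006]
wrist_force: [-0.3, -0.2, -2.4]
width: 0.437
grip_force: 51.0
```

Run:
```python
from h import *
go(.669,.025,.196,6)
```

```text
t 11.18 pos [0.6682 0.0247 0.2024] psi 5.89 tilt [-0.0041  0.    ] turn units -0.019 shift units [ 0.03 -0.01  0.21] F [-0.3 -0.2 -2.4] w 37.2 grip 51.0
```

>>> jog_arm:
  increments:
    - [[0, 0, 0.15, 0, 0, 0, -1], [0, 0, 0.08, 0, 0, 0, -1], [0, 0, 0, 0, 0, 0, -1], [0, 0, 0, 0, 0, 0, -1], [0, 0, 0, 0, 0, 0, 0.1]]

```text
time: 11.6
tool_pos: [0.67, 0.0243, 0.199]
tcp_rot: [3.137, 0.16, 0.003]
wrist_force: [0.2, 0.0, 0.6]
width: 0.543
grip_force: 0.0
```

>>> jog_arm:
  increments:
    - [[0, 0, 0, 0, 0, 0, 0.4], [0, 0, 0, 0, 0, 0, 1], [0, 0, 0, 0, 0, 0, 1], [0, 0, 0, 0, 0, 0, 1], [0, 0, 0, 0, 0, 0, 1]]

```text
time: 12.02
tool_pos: [0.6696, 0.0243, 0.1982]
tcp_rot: [3.137, 0.16, 0.001]
wrist_force: [0.6, -0.4, -0.2]
width: 1.002
grip_force: 0.0
```

>>> jog_arm:
  increments:
    - [[0, 0, -0.6, 0, 0, 0, 1], [0, 0, -0.9, 0, 0, 0, 1], [0, 0, -0.9, 0, 0, 0, 1], [0, 0, -0.7, 0, 0, 0, 1], [0, 0, -0.4, 0, 0, 0, 1]]

```text
time: 12.43
tool_pos: [0.6706, 0.0243, 0.3067]
tcp_rot: [3.137, 0.16, 0.008]
wrist_force: [0.2, 0.4, 0.7]
width: 1.001
grip_force: 0.0
```

```bash
cat >> h.py <<'E'
def glasses():
    out={}
    for n in('top','scene'):
        im,d,p,T=cam(n);P=cloud(d,p,T);h=cv2.cvtColor(im,cv2.COLOR_BGR2HSV);H,S,V=h[...,0],h[...,1],h[...,2]
        ms=dict(white=(S<60)&(V>150),amber=(H>13)&(H<28)&(S>140),green=(H>40)&(H<80)&(S>100),blue=(H>105)&(H<135)&(S>120))
        for k,m in ms.items():
            m=m&(abs(P[...,2]-.077)<.008)&(P[...,0]>.35)&(P[...,0]<.75)&(abs(P[...,1])<.48)&(d>0)
            l,lab,st,c=cv2.connectedComponentsWithStats(m.astype(np.uint8))
            if l<2:print(n,k,'none');continue
            q=1+np.argmax(st[1:,4]);Q=P[lab==q];r=cv2.minAreaRect((Q[:,:2]*1000).astype(np.float32));print(n,k,len(Q),np.round(r[0],1),np.round(r[1],1),'z',Q[:,2].mean().round(4))
E
python3 - <<'E'
from h import *
go(.588,.371,.20,11);glasses()
im,d,p,T=cam('top');P=cloud(d,p,T);cv2.imwrite('pics/t2.png',im)
im,d,p,T=cam('scene');P=cloud(d,p,T);m=(P[...,2]>.152)&(P[...,2]<.17)&(abs(P[...,0]-.667)<.05)&(abs(P[...,1]-.025)<.05);Q=P[m];print(m.sum(),cv2.minAreaRect((Q[:,:2]*1000).astype(np.float32)),Q[:,2].mean())
E
```

```text
t 12.43 pos [0.6706 0.0243 0.3067] psi 5.85 tilt [0.0049 0.    ] turn units -0.858 shift units [ -0.5  -11.87   3.56] F [0.2 0.4 0.7] w 85.1 grip 0.0
top white 333 [587.9 372.7] [61.  58.4] z 0.0784
top amber 325 [502.2 249.2] [59.4 56.8] z 0.0783
top green 312 [612.5 264.9] [58.6 57.4] z 0.0785
top blue 286 [525.2 312.6] [55.8 53.5] z 0.0782
scene white 445 [589.  370.9] [60.  59.2] z 0.0786
scene amber 354 [502.4 249. ] [59.1 59.9] z 0.0785
scene green 408 [613.3 265.5] [60.2 57.6] z 0.0786
scene blue 376 [526.2 314.4] [58.7 61.6] z 0.0787
222 ((668.476806640625, 24.87430191040039), (45.0999641418457, 37.06840896606445), 5.984917640686035) 0.1596999467155923
```

Thermometer is back, seated and upright at (0.668,0.025), top at z 0.160. The blue tumbler has been knocked to (0.526,0.313). White is unmoved at (0.588,0.3715). I'll use ψ = 73° so the fingers pass clear of its neighbours.

>>> jog_arm:
  increments:
    - [[0, 0, 0, 0, 0, -0.93, 1], [0, 0, 0, 0, 0, -0.93, 1], [0, 0, 0, 0, 0, -0.93, 1], [0, 0, 0, 0, 0, -0.93, 1], [0, 0, 0, 0, 0, -0.93, 1]]

```text
time: 13.05
tool_pos: [0.6682, 0.0243, 0.2996]
tcp_rot: [-3.003, -0.919, 0.008]
wrist_force: [-0.3, 0.1, 0.7]
width: 1.001
grip_force: 0.0
```

>>> jog_arm:
  increments:
    - [[0, 0, 0, 0, 0, -0.93, 1], [0, 0, 0, 0, 0, -0.93, 1], [0, 0, 0, 0, 0, -0.93, 1], [0, 0, 0, 0, 0, -0.93, 1], [0, 0, 0, 0, 0, -0.93, 1]]

```text
time: 13.47
tool_pos: [0.6682, 0.0243, 0.2996]
tcp_rot: [-2.692, -1.615, 0.007]
wrist_force: [-0.5, -0.1, -0.7]
width: 0.998
grip_force: 0.0
```

>>> jog_arm:
  increments:
    - [[0, 0, 0, 0, 0, -0.93, 1], [0, 0, 0, 0, 0, -0.93, 1], [0.5, -0.3, 0, 0, 0, 0, 1], [0.9, -0.5, 0, 0, 0, 0, 1], [0.9, -0.5, 0, 0, 0, 0, 1]]

```text
time: 13.88
tool_pos: [0.6514, 0.1014, 0.2996]
tcp_rot: [-2.529, -1.86, 0.007]
wrist_force: [0.6, 1.1, 0.7]
width: 1.0
grip_force: 0.0
```

>>> jog_arm:
  increments:
    - [[0.9, -0.5, 0.4, 0, 0, 0, 1], [0.9, -0.5, 0.5, 0, 0, 0, 1], [0.9, -0.5, 0.5, 0, 0, 0, 1], [0.9, -0.5, 0.5, 0, 0, 0, 1], [0.9, -0.5, 0.5, 0, 0, 0, 1]]

```text
time: 14.3
tool_pos: [0.6189, 0.2537, 0.2273]
tcp_rot: [-2.527, -1.864, 0.007]
wrist_force: [0.3, -0.4, 0.6]
width: 1.001
grip_force: 0.0
```

>>> jog_arm:
  increments:
    - [[0.9, -0.5, 0.5, 0, 0, 0, 1], [0.9, -0.5, 0.5, 0, 0, 0, 1], [0.9, -0.5, 0, 0, 0, 0, 1], [0, 0, 0, 0, 0, 0, 1], [0, 0, 0, 0, 0, 0, 1]]

```text
time: 14.72
tool_pos: [0.5997, 0.3445, 0.1976]
tcp_rot: [-2.525, -1.868, 0.008]
wrist_force: [0.4, -0.3, -0.2]
width: 0.998
grip_force: 0.0
```

```bash
cat >> h.py <<'E'
def near(x,y,zt=.079,r=.06,name=None):
    im,d,p,T=cam('wrist');P=cloud(d,p,T)
    m=(abs(P[...,2]-zt)<.006)&(np.hypot(P[...,0]-x,P[...,1]-y)<r)&(d>0)
    l,lab,st,c=cv2.connectedComponentsWithStats(m.astype(np.uint8));q=1+np.argmax(st[1:,4]);Q=P[lab==q]
    c,rad=cv2.minEnclosingCircle((Q[:,:2]*1000).astype(np.float32));r=cv2.minAreaRect((Q[:,:2]*1000).astype(np.float32))
    print('wrist',len(Q),'circle',np.round(c,1),round(rad,1),'rect',np.round(r[0],1),np.round(r[1],1),'z',Q[:,2].mean().round(4),'bgr',im[lab==q].mean(0).round())
    if name:cv2.imwrite(name,im)
E
python3 - <<'E'
from h import *
go(.588,.3715,.102,73);near(.588,.3715)
E
```

```text
t 14.72 pos [0.5997 0.3445 0.1976] psi 72.99 tilt [-0.0044 -0.0025] turn units -0.001 shift units [ 0.75 -0.64  3.19] F [ 0.4 -0.3 -0.2] w 84.9 grip 0.0
wrist 6525 circle [586.  370.1] 31.0 rect [586.1 370.1] [61.1 60.9] z 0.0801 bgr [247. 251. 250.]
```

>>> jog_arm:
  increments:
    - [[0.72, -0.65, 0.2, 0, 0, 0, 1], [0, 0, 0.6, 0, 0, 0, 1], [0, 0, 0.6, 0, 0, 0, 1], [0, 0, 0.6, 0, 0, 0, 1], [0, 0, 0.5, 0, 0, 0, 1]]

```text
time: 15.18
tool_pos: [0.5894, 0.368, 0.1243]
tcp_rot: [2.53, 1.863, -0.003]
wrist_force: [0.7, -0.7, -0.6]
width: 0.999
grip_force: 0.0
```

>>> jog_arm:
  increments:
    - [[0, 0, 0.4, 0, 0, 0, 1], [0, 0, 0.3, 0, 0, 0, 1], [0, 0, 0, 0, 0, 0, 0.8], [0, 0, 0, 0, 0, 0, 0.6], [0, 0, 0, 0, 0, 0, 0.4]]
  force: 50

```text
time: 15.6
tool_pos: [0.5901, 0.3701, 0.1061]
tcp_rot: [2.529, 1.864, 0.002]
wrist_force: [0.1, -0.9, -0.7]
width: 0.707
grip_force: 46.5
```

>>> jog_arm:
  increments:
    - [[0, 0, 0, 0, 0, 0, 0], [0, 0, 0, 0, 0, 0, -1], [0, 0, 0, 0, 0, 0, -1], [0, 0, 0, 0, 0, 0, -1], [0, 0, 0, 0, 0, 0, -1]]

```text
time: 16.02
tool_pos: [0.5901, 0.3703, 0.106]
tcp_rot: [2.528, 1.865, 0.003]
wrist_force: [0.1, 0.5, 2.2]
width: 0.709
grip_force: 54.3
```

Run:
```python
from h import *
go(.587,.371,.102,73)
```

```text
t 16.02 pos [0.5901 0.3703 0.106 ] psi 72.82 tilt [0.0016 0.0009] turn units -0.03 shift units [-0.01 -0.11  0.13] F [0.1 0.5 2.2] w 60.2 grip 54.3
```

>>> jog_arm:
  increments:
    - [[0, 0, -0.3, 0, 0, 0, -1], [0, 0, -0.7, 0, 0, 0, -1], [0, 0, -0.8, 0, 0, 0, -1], [0, 0, -0.8, 0, 0, 0, -1], [0, 0, -0.8, 0, 0, 0, -1]]

```text
time: 16.43
tool_pos: [0.589, 0.3697, 0.2078]
tcp_rot: [-2.528, -1.865, 0.002]
wrist_force: [0.5, -0.4, -1.0]
width: 0.709
grip_force: 54.4
```

>>> jog_arm:
  increments:
    - [[-0.5, 0, 0, 0, 0, 0, -1], [-0.9, 0.05, 0, 0, 0, 0, -1], [-0.9, 0.05, 0, 0, 0, 0, -1], [-0.9, 0.05, 0, 0, 0, 0, -1], [-0.9, 0.05, 0, 0, 0, 0, -1]]

```text
time: 16.85
tool_pos: [0.5581, 0.2496, 0.2072]
tcp_rot: [-2.528, -1.865, 0.001]
wrist_force: [-0.1, -0.8, -0.9]
width: 0.707
grip_force: 54.4
```

>>> jog_arm:
  increments:
    - [[-0.9, 0.05, 0, 0, 0, 0, -1], [-0.9, 0.05, 0, 0, 0, 0, -1], [-0.9, 0.05, 0, 0, 0, 0, -1], [-0.9, 0.05, 0, 0, 0, 0, -1], [-0.9, 0.05, 0, 0, 0, 0, -1]]

```text
time: 17.27
tool_pos: [0.5254, 0.1183, 0.2073]
tcp_rot: [-2.528, -1.865, 0.0]
wrist_force: [0.7, -1.5, -0.8]
width: 0.707
grip_force: 54.4
```

>>> jog_arm:
  increments:
    - [[-0.9, 0.05, 0, 0, 0, 0, -1], [-0.9, 0.05, 0, 0, 0, 0, -1], [-0.9, 0.05, 0, 0, 0, 0, -1], [-0.9, 0, 0, 0, 0, 0, -1], [0, 0, 0, 0, 0, 0, -1]]

```text
time: 17.68
tool_pos: [0.4968, 0.0116, 0.207]
tcp_rot: [2.53, 1.861, -0.004]
wrist_force: [-0.5, 1.0, -1.1]
width: 0.71
grip_force: 54.4
```

Run:
```python
from h import *
go(.4985,.011,.143,73)
```

```text
t 17.68 pos [0.4968 0.0116 0.207 ] psi 72.67 tilt [-0.0018 -0.0019] turn units -0.056 shift units [-0.    0.06  2.13] F [-0.5  1.  -1.1] w 60.4 grip 54.4
```

>>> jog_arm:
  increments:
    - [[0, 0.05, 0.4, 0, 0, -0.05, -1], [0, 0, 0.6, 0, 0, 0, -1], [0, 0, 0.5, 0, 0, 0, -1], [0, 0, 0.3, 0, 0, 0, -1], [0, 0, 0, 0, 0, 0, -1]]

```text
time: 18.1
tool_pos: [0.4982, 0.0153, 0.1501]
tcp_rot: [-2.52, -1.87, 0.006]
wrist_force: [-1.0, 1.3, -1.4]
width: 0.709
grip_force: 54.4
```

Run:
```python
from h import *
go(.4985,.011,.133,73)
im,d,p,T=cam('scene');P=cloud(d,p,T);m=(P[...,2]>.045)&(P[...,2]<.13)&(d>0)&(abs(P[...,0]-.498)<.06)&(abs(P[...,1]-.011)<.06)
cv2.imwrite('pics/s3.png',cv2.resize(im[120:240,180:310],(780,720))[:590])
```

```text
t 18.1 pos [0.4982 0.0153 0.1501] psi 73.17 tilt [-0.0053  0.0004] turn units 0.029 shift units [-0.14  0.05  0.57] F [-1.   1.3 -1.4] w 60.3 grip 54.4
```

View pics/s3.png

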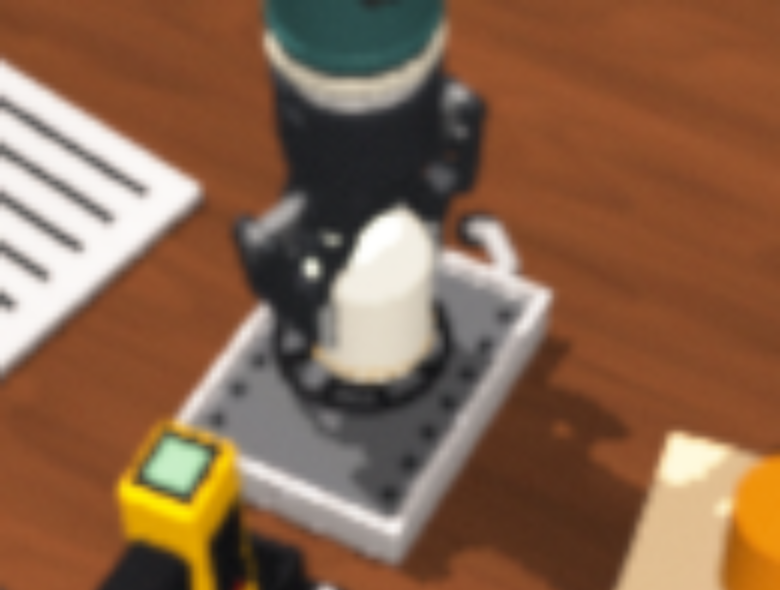

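The white glass is just above the black wheel, centred and upright, with its mouth near (375,370). Pressing now.

>>> jog_arm:
  increments:
    - [[-0.12, 0.04, 0, 0, 0, 0, -1], [0, 0, 0.2, 0, 0, 0, -1], [0, 0, 0.2, 0, 0, 0, -1], [0, 0, 0.15, 0, 0, 0, -1], [0, 0, 0, 0, 0, 0, -1]]

```text
time: 18.57
tool_pos: [0.5014, 0.0107, 0.137]
tcp_rot: [2.522, 1.87, 0.004]
wrist_force: [0.8, -0.2, 5.6]
width: 0.704
grip_force: 54.8
```

>>> jog_arm:
  increments:
    - [[0, 0, 0.05, 0, 0, 0, -1], [0, 0, 0, 0, 0, 0, -1], [0, 0, 0, 0, 0, 0, -1], [0, 0, 0, 0, 0, 0, -1], [0, 0, 0, 0, 0, 0, -1]]

```text
time: 18.98
tool_pos: [0.5014, 0.0107, 0.1365]
tcp_rot: [2.522, 1.87, 0.004]
wrist_force: [0.0, 0.1, 5.8]
width: 0.708
grip_force: 54.8
```

Run:
```python
from h import *
go(.4985,.011,.133,73)
```

```text
t 18.98 pos [0.5014 0.0107 0.1365] psi 73.11 tilt [ 0.003 -0.   ] turn units 0.018 shift units [-0.02 -0.1   0.12] F [0.  0.1 5.8] w 60.2 grip 54.8
```

>>> jog_arm:
  increments:
    - [[0, -0.05, 0.15, 0, 0, 0, -1], [0, 0, 0, 0, 0, 0, -1], [0, 0, 0, 0, 0, 0, -1], [0, 0, 0, 0, 0, 0, -1], [0, 0, 0, 0, 0, 0, -1]]

```text
time: 19.4
tool_pos: [0.5012, 0.0108, 0.1329]
tcp_rot: [2.52, 1.869, 0.007]
wrist_force: [1.4, -1.4, 9.3]
width: 0.708
grip_force: 55.0
```

>>> jog_arm:
  increments:
    - [[0, 0, 0.1, 0, 0, 0, -1], [0, 0, 0, 0, 0, 0, -1], [0, 0, 0, 0, 0, 0, -1], [0, 0, 0, 0, 0, 0, -1], [0, 0, 0, 0, 0, 0, -1]]

```text
time: 19.82
tool_pos: [0.5014, 0.0108, 0.1327]
tcp_rot: [2.521, 1.869, 0.006]
wrist_force: [-6.5, -1.4, 28.5]
width: 0.709
grip_force: 56.5
```

Run:
```python
from h import *
go(.4985,.011,.133,73)
```

```text
t 19.82 pos [0.5014 0.0108 0.1327] psi 73.12 tilt [ 0.0051 -0.0006] turn units 0.02 shift units [-0.02 -0.09 -0.01] F [-6.5 -1.4 28.5] w 60.3 grip 56.5
```

Hard stop reached (28 N). Hold for 2 s, then lift.

>>> jog_arm:
  increments:
    - [[0, 0, -0.04, 0, 0, 0, -1], [0, 0, 0, 0, 0, 0, -1], [0, 0, 0, 0, 0, 0, -1], [0, 0, 0, 0, 0, 0, -1], [0, 0, 0, 0, 0, 0, -1]]

```text
time: 20.23
tool_pos: [0.5013, 0.0108, 0.1328]
tcp_rot: [2.521, 1.869, 0.006]
wrist_force: [-2.7, -1.1, 20.4]
width: 0.709
grip_force: 56.0
```

>>> jog_arm:
  increments:
    - [[0, 0, 0, 0, 0, 0, -1], [0, 0, 0, 0, 0, 0, -1], [0, 0, 0, 0, 0, 0, -1], [0, 0, 0, 0, 0, 0, -1], [0, 0, 0, 0, 0, 0, -1]]

```text
time: 20.65
tool_pos: [0.5013, 0.0108, 0.1328]
tcp_rot: [2.521, 1.869, 0.006]
wrist_force: [-3.1, -1.7, 20.1]
width: 0.707
grip_force: 56.0
```

>>> jog_arm:
  increments:
    - [[0, 0, 0, 0, 0, 0, -1], [0, 0, 0, 0, 0, 0, -1], [0, 0, 0, 0, 0, 0, -1], [0, 0, 0, 0, 0, 0, -1], [0, 0, 0, 0, 0, 0, -1]]

```text
time: 21.07
tool_pos: [0.5013, 0.0108, 0.1328]
tcp_rot: [2.521, 1.869, 0.006]
wrist_force: [-2.7, -1.6, 20.4]
width: 0.706
grip_force: 56.0
```

>>> jog_arm:
  increments:
    - [[0, 0, 0, 0, 0, 0, -1], [0, 0, 0, 0, 0, 0, -1], [0, 0, 0, 0, 0, 0, -1], [0, 0, 0, 0, 0, 0, -1], [0, 0, 0, 0, 0, 0, -1]]

```text
time: 21.48
tool_pos: [0.5013, 0.0108, 0.1328]
tcp_rot: [2.521, 1.869, 0.006]
wrist_force: [-2.9, -0.9, 20.2]
width: 0.706
grip_force: 56.0
```

>>> jog_arm:
  increments:
    - [[0, 0, 0, 0, 0, 0, -1], [0, 0, 0, 0, 0, 0, -1], [0, 0, 0, 0, 0, 0, -1], [0, 0, 0, 0, 0, 0, -1], [0, 0, 0, 0, 0, 0, -1]]

```text
time: 21.9
tool_pos: [0.5013, 0.0108, 0.1328]
tcp_rot: [2.521, 1.869, 0.006]
wrist_force: [-2.5, -1.2, 20.1]
width: 0.708
grip_force: 56.0
```

Run:
```python
from h import *
go(.5775,-.346,.15,73)
im,d,p,T=cam('scene');hsv=cv2.cvtColor(im,cv2.COLOR_BGR2HSV);P=cloud(d,p,T)
m=(hsv[...,1]<70)&(hsv[...,2]>130)&(P[...,2]>.06)&(P[...,2]<.125)&(abs(P[...,0]-.498)<.06)&(abs(P[...,1]-.011)<.06);Q=P[m];print(m.sum(),np.percentile(Q,[1,99],axis=0).round(4))
```

```text
t 21.9 pos [0.5013 0.0108 0.1328] psi 73.12 tilt [ 0.0054 -0.0006] turn units 0.019 shift units [-10.63   5.91  -0.57] F [-2.5 -1.2 20.1] w 60.2 grip 56.0
343 [[0.4707 0.001  0.0611]
 [0.5398 0.0422 0.1097]]
```

>>> jog_arm:
  increments:
    - [[0, 0, -0.3, 0, 0, 0, -1], [0, 0, -0.7, 0, 0, 0, -1], [0, 0, -0.7, 0, 0, 0, -1], [-0.5, 0.2, 0, 0, 0, 0, -1], [-0.9, 0.5, 0, 0, 0, 0, -1]]

```text
time: 22.37
tool_pos: [0.5066, -0.0337, 0.1811]
tcp_rot: [2.52, 1.875, 0.003]
wrist_force: [0.4, -0.1, -1.5]
width: 0.711
grip_force: 54.5
```

>>> jog_arm:
  increments:
    - [[-0.9, 0.5, 0, 0, 0, 0, -1], [-0.9, 0.5, 0, 0, 0, 0, -1], [-0.9, 0.5, 0, 0, 0, 0, -1], [-0.9, 0.5, 0, 0, 0, 0, -1], [-0.9, 0.5, 0, 0, 0, 0, -1]]

```text
time: 22.78
tool_pos: [0.5386, -0.1873, 0.1791]
tcp_rot: [-2.522, -1.87, 0.001]
wrist_force: [0.2, 0.0, -1.3]
width: 0.705
grip_force: 54.5
```

>>> jog_arm:
  increments:
    - [[-0.9, 0.5, 0, 0, 0, 0, -1], [-0.9, 0.5, 0, 0, 0, 0, -1], [-0.9, 0.5, 0, 0, 0, 0, -1], [-0.9, 0.5, 0, 0, 0, 0, -1], [-0.9, 0.5, 0, 0, 0, 0, -1]]

```text
time: 23.2
tool_pos: [0.5711, -0.3382, 0.1788]
tcp_rot: [-2.522, -1.87, 0.001]
wrist_force: [0.7, 0.1, -0.9]
width: 0.707
grip_force: 54.5
```

>>> jog_arm:
  increments:
    - [[-0.2, 0.2, 0, 0, 0, 0, -1], [0, 0, 0, 0, 0, 0, -1], [0, 0, 0.4, 0, 0, 0, -1], [0, 0, 0.6, 0, 0, 0, -1], [0, 0, 0.6, 0, 0, 0, -1]]

```text
time: 23.62
tool_pos: [0.5754, -0.3427, 0.1307]
tcp_rot: [-2.522, -1.872, -0.0]
wrist_force: [-0.7, -0.5, -2.2]
width: 0.709
grip_force: 54.5
```

Run:
```python
from h import *
go(.5775,-.346,.102,73)
```

```text
t 23.62 pos [ 0.5754 -0.3427  0.1307] psi 73.18 tilt [-0.0003  0.0007] turn units 0.029 shift units [-0.08  0.1   0.96] F [-0.7 -0.5 -2.2] w 60.3 grip 54.5
```

>>> jog_arm:
  increments:
    - [[0, 0, 0.35, 0, 0, 0, -1], [0, 0, 0.2, 0, 0, 0, -1], [0, 0, 0.1, 0, 0, 0, -1], [0, 0, 0, 0, 0, 0, -1], [0, 0, 0, 0, 0, 0, -1]]

```text
time: 24.03
tool_pos: [0.5761, -0.3444, 0.1128]
tcp_rot: [2.522, 1.871, 0.001]
wrist_force: [0.1, -1.2, -0.9]
width: 0.709
grip_force: 54.5
```

Run:
```python
from h import *
go(.5775,-.346,.101,73)
```

```text
t 24.03 pos [ 0.5761 -0.3444  0.1128] psi 73.14 tilt [ 0.0008 -0.0005] turn units 0.023 shift units [-0.04  0.06  0.39] F [ 0.1 -1.2 -0.9] w 60.3 grip 54.5
```

>>> jog_arm:
  increments:
    - [[0, 0, 0.2, 0, 0, 0, -1], [0, 0, 0.12, 0, 0, 0, -1], [0, 0, 0.05, 0, 0, 0, -1], [0, 0, 0.03, 0, 0, 0, -1], [0, 0, 0, 0, 0, 0, -1]]

```text
time: 24.45
tool_pos: [0.5757, -0.3446, 0.101]
tcp_rot: [-2.524, -1.871, -0.0]
wrist_force: [-1.3, 1.8, 3.4]
width: 0.708
grip_force: 54.8
```

>>> jog_arm:
  increments:
    - [[0, 0, 0, 0, 0, 0, -1], [0, 0, 0, 0, 0, 0, 0.46], [0, 0, 0, 0, 0, 0, 0.5], [0, 0, 0, 0, 0, 0, 0.7], [0, 0, 0, 0, 0, 0, 0.9]]

```text
time: 24.87
tool_pos: [0.5758, -0.3446, 0.1]
tcp_rot: [2.523, 1.871, 0.0]
wrist_force: [-0.3, -0.1, 0.7]
width: 0.941
grip_force: 0.0
```

Run:
```python
from h import *
go(.5775,-.346,.20,73)
```

```text
t 24.87 pos [ 0.5758 -0.3446  0.1   ] psi 73.12 tilt [ 0.0001 -0.0001] turn units 0.019 shift units [-0.03  0.07 -3.33] F [-0.3 -0.1  0.7] w 80.0 grip 0.0
```

>>> jog_arm:
  increments:
    - [[0, 0, -0.5, 0, 0, 0, 1], [0, 0, -0.9, 0, 0, 0, 1], [0, 0, -0.9, 0, 0, 0, 1], [0, 0, -0.9, 0, 0, 0, 1], [0.4, -0.2, 0, 0, 0, 0, 1]]

```text
time: 25.28
tool_pos: [0.5772, -0.3351, 0.205]
tcp_rot: [2.514, 1.861, 0.007]
wrist_force: [1.4, 0.2, 1.7]
width: 0.999
grip_force: 0.0
```

>>> jog_arm:
  increments:
    - [[0.9, -0.4, 0, 0, 0, 0, 1], [0.9, -0.4, 0, 0, 0, 0, 1], [0.9, -0.4, 0, 0, 0, 0, 1], [0.9, -0.4, 0, 0, 0, 0, 1], [0.9, -0.4, 0, 0, 0, 0, 1]]

```text
time: 25.7
tool_pos: [0.5549, -0.1833, 0.197]
tcp_rot: [2.523, 1.87, 0.001]
wrist_force: [0.9, -0.2, -0.0]
width: 0.995
grip_force: 0.0
```

>>> jog_arm:
  increments:
    - [[0.9, -0.4, 0, 0, 0, 0, 1], [0.9, -0.4, 0, 0, 0, 0, 1], [0.9, -0.4, 0, 0, 0, 0, 1], [0.9, -0.4, 0, 0, 0, 0, 1], [0.9, -0.4, 0, 0, 0, 0, 1]]

```text
time: 26.12
tool_pos: [0.5367, -0.0366, 0.1971]
tcp_rot: [2.523, 1.871, 0.001]
wrist_force: [0.6, 0.2, 0.3]
width: 1.0
grip_force: 0.0
```

>>> jog_arm:
  increments:
    - [[0.9, -0.4, 0, 0, 0, 0, 1], [0.9, -0.4, 0, 0, 0, 0, 1], [0.9, -0.4, 0, 0, 0, 0, 1], [0.9, -0.4, 0, 0, 0, 0, 1], [0.9, -0.4, 0, 0, 0, 0, 1]]

```text
time: 26.53
tool_pos: [0.5185, 0.1101, 0.1971]
tcp_rot: [2.523, 1.871, 0.002]
wrist_force: [-1.0, 0.4, -0.3]
width: 1.002
grip_force: 0.0
```

>>> jog_arm:
  increments:
    - [[0.9, -0.4, 0, 0, 0, 0, 1], [0.9, -0.5, 0, 0, 0, 0, 1], [0.7, -0.5, 0, 0, 0, 0, 1], [0.4, -0.3, 0, 0, 0, 0, 1], [0, 0, 0, 0, 0, 0, 1]]

```text
time: 26.95
tool_pos: [0.4943, 0.2093, 0.1969]
tcp_rot: [-2.52, -1.875, -0.002]
wrist_force: [-0.2, -0.8, 0.5]
width: 0.998
grip_force: 0.0
```

Run:
```python
from h import *
go(.502,.249,.103,73);near(.502,.249);glasses()
```

```text
t 26.95 pos [0.4943 0.2093 0.1969] psi 73.3 tilt [0.0005 0.0013] turn units 0.05 shift units [ 1.34 -0.14  3.13] F [-0.2 -0.8  0.5] w 84.9 grip 0.0
wrist 6993 circle [499.6 247.4] 30.9 rect [499.8 247.5] [61.  61.1] z 0.0802 bgr [ 62. 188. 243.]
top white 319 [ 577.5 -341.7] [58.4 58.3] z 0.0736
top amber 8 [646.9  20.7] [ 1. 22.] z 0.0773
top green 285 [614.6 265.9] [55.  57.8] z 0.0785
top blue none
scene white 242 [ 576.1 -343.2] [63.9 58.6] z 0.0738
scene amber 352 [501.9 249.6] [63.  58.5] z 0.0785
scene green 410 [612.5 264.1] [61.4 57.4] z 0.0786
scene blue 377 [526.1 313.4] [62.7 56.8] z 0.0785
```

White stands on the tray at (0.577,-0.343), top z 0.074. Amber hasn't moved. Picking amber.

>>> jog_arm:
  increments:
    - [[0.65, -0.1, 0, 0, 0, 0.05, 1], [0.6, -0.07, 0, 0, 0, 0, 1], [0, 0, 0.4, 0, 0, 0, 1], [0, 0, 0.6, 0, 0, 0, 1], [0, 0, 0.6, 0, 0, 0, 1]]

```text
time: 27.52
tool_pos: [0.5022, 0.2429, 0.148]
tcp_rot: [2.528, 1.863, 0.002]
wrist_force: [0.1, 0.8, -0.3]
width: 1.0
grip_force: 0.0
```

Run:
```python
from h import *
go(.501,.2485,.103,73)
```

```text
t 27.52 pos [0.5022 0.2429 0.148 ] psi 72.78 tilt [0.0016 0.0001] turn units -0.036 shift units [ 0.17 -0.09  1.5 ] F [ 0.1  0.8 -0.3] w 85.0 grip 0.0
```

>>> jog_arm:
  increments:
    - [[0.1, -0.06, 0.5, 0, 0, -0.03, 1], [0, 0, 0.5, 0, 0, 0, 1], [0, 0, 0.35, 0, 0, 0, 1], [0, 0, 0, 0, 0, 0, 1], [0, 0, 0, 0, 0, 0, 0.8]]

```text
time: 27.93
tool_pos: [0.5002, 0.2462, 0.1069]
tcp_rot: [-2.526, -1.867, 0.003]
wrist_force: [0.1, 0.5, -0.1]
width: 0.903
grip_force: 0.0
```

>>> jog_arm:
  increments:
    - [[0, 0, 0, 0, 0, 0, 0.6], [0, 0, 0, 0, 0, 0, 0.4], [0, 0, 0, 0, 0, 0, 0], [0, 0, 0, 0, 0, 0, -1], [0, 0, 0, 0, 0, 0, -1]]

```text
time: 28.35
tool_pos: [0.5017, 0.2476, 0.1092]
tcp_rot: [2.525, 1.868, 0.004]
wrist_force: [1.0, -1.7, 5.9]
width: 0.724
grip_force: 55.1
```

Run:
```python
from h import *
go(.501,.2485,.106,73)
```

```text
t 28.35 pos [0.5017 0.2476 0.1092] psi 73.0 tilt [0.0028 0.0009] turn units 0.0 shift units [ 0.02 -0.03  0.11] F [ 1.  -1.7  5.9] w 61.6 grip 55.1
```

>>> jog_arm:
  increments:
    - [[0, 0, -0.3, 0, 0, 0, -1], [0, 0, -0.7, 0, 0, 0, -1], [0, 0, -0.8, 0, 0, 0, -1], [0, 0, -0.8, 0, 0, 0, -1], [0, 0, -0.6, 0, 0, 0, -1]]

```text
time: 28.77
tool_pos: [0.5005, 0.2475, 0.2056]
tcp_rot: [-2.525, -1.869, -0.001]
wrist_force: [0.2, 0.5, -1.3]
width: 0.723
grip_force: 55.0
```

>>> jog_arm:
  increments:
    - [[-0.5, 0.15, 0, 0, 0, 0, -1], [-0.85, 0.25, 0, 0, 0, 0, -1], [-0.85, 0.25, 0, 0, 0, 0, -1], [-0.85, 0.25, 0, 0, 0, 0, -1], [-0.85, 0.25, 0, 0, 0, 0, -1]]

```text
time: 29.18
tool_pos: [0.4984, 0.1244, 0.2036]
tcp_rot: [-2.524, -1.869, 0.001]
wrist_force: [0.0, 0.4, -2.0]
width: 0.723
grip_force: 54.9
```

>>> jog_arm:
  increments:
    - [[-0.85, 0.25, 0, 0, 0, 0, -1], [-0.85, 0.25, 0, 0, 0, 0, -1], [-0.85, 0.25, 0, 0, 0, 0, -1], [-0.85, 0.25, 0, 0, 0, 0, -1], [0, 0, 0, 0, 0, 0, -1]]

```text
time: 29.6
tool_pos: [0.4974, 0.0156, 0.2036]
tcp_rot: [2.527, 1.865, -0.003]
wrist_force: [0.1, -0.2, -0.8]
width: 0.725
grip_force: 54.9
```

Run:
```python
from h import *
go(.499,.011,.146,73)
```

```text
t 29.6 pos [0.4974 0.0156 0.2036] psi 72.84 tilt [-0.001  -0.0019] turn units -0.026 shift units [-0.13  0.09  1.92] F [ 0.1 -0.2 -0.8] w 61.7 grip 54.9
```

>>> jog_arm:
  increments:
    - [[-0.08, 0.06, 0.4, 0, 0, 0, -1], [0, 0, 0.6, 0, 0, 0, -1], [0, 0, 0.5, 0, 0, 0, -1], [0, 0, 0.2, 0, 0, 0, -1], [0, 0, 0, 0, 0, 0, -1]]

```text
time: 30.02
tool_pos: [0.4972, 0.017, 0.15]
tcp_rot: [-2.522, -1.868, 0.006]
wrist_force: [-0.4, 0.1, -1.6]
width: 0.719
grip_force: 54.9
```

Run:
```python
from h import *
go(.499,.011,.136,73)
```

```text
t 30.02 pos [0.4972 0.017  0.15  ] psi 73.05 tilt [-0.0054  0.0004] turn units 0.008 shift units [-0.17  0.12  0.47] F [-0.4  0.1 -1.6] w 61.1 grip 54.9
```

>>> jog_arm:
  increments:
    - [[-0.13, 0.08, 0, 0, 0, 0, -1], [0, 0, 0.2, 0, 0, 0, -1], [0, 0, 0.2, 0, 0, 0, -1], [0, 0, 0.1, 0, 0, 0, -1], [0, 0, 0.05, 0, 0, 0, -1]]

```text
time: 30.43
tool_pos: [0.5021, 0.0117, 0.1375]
tcp_rot: [2.524, 1.867, 0.005]
wrist_force: [1.4, -0.3, 5.8]
width: 0.72
grip_force: 55.6
```

>>> jog_arm:
  increments:
    - [[0, 0, 0.1, 0, 0, 0, -1], [0, 0, 0, 0, 0, 0, -1], [0, 0, 0, 0, 0, 0, -1], [0, 0, 0, 0, 0, 0, -1], [0, 0, 0, 0, 0, 0, -1]]

```text
time: 30.85
tool_pos: [0.5022, 0.0118, 0.1361]
tcp_rot: [2.524, 1.867, 0.005]
wrist_force: [-2.3, -0.2, 15.4]
width: 0.723
grip_force: 56.3
```

Run:
```python
from h import *
go(.499,.011,.136,73)
```

```text
t 30.85 pos [0.5022 0.0118 0.1361] psi 72.99 tilt [ 0.0038 -0.    ] turn units -0.001 shift units [-0.06 -0.09  0.  ] F [-2.3 -0.2 15.4] w 61.5 grip 56.3
```

>>> jog_arm:
  increments:
    - [[0, 0, 0.03, 0, 0, 0, -1], [0, 0, 0, 0, 0, 0, -1], [0, 0, 0, 0, 0, 0, -1], [0, 0, 0, 0, 0, 0, -1], [0, 0, 0, 0, 0, 0, -1]]

```text
time: 31.27
tool_pos: [0.5023, 0.0118, 0.136]
tcp_rot: [2.524, 1.867, 0.005]
wrist_force: [-6.2, 0.1, 20.6]
width: 0.727
grip_force: 57.0
```

>>> jog_arm:
  increments:
    - [[0, 0, 0, 0, 0, 0, -1], [0, 0, 0, 0, 0, 0, -1], [0, 0, 0, 0, 0, 0, -1], [0, 0, 0, 0, 0, 0, -1], [0, 0, 0, 0, 0, 0, -1]]

```text
time: 31.68
tool_pos: [0.5023, 0.0118, 0.136]
tcp_rot: [2.524, 1.867, 0.005]
wrist_force: [-5.1, -0.2, 20.1]
width: 0.721
grip_force: 57.0
```

>>> jog_arm:
  increments:
    - [[0, 0, 0, 0, 0, 0, -1], [0, 0, 0, 0, 0, 0, -1], [0, 0, 0, 0, 0, 0, -1], [0, 0, 0, 0, 0, 0, -1], [0, 0, 0, 0, 0, 0, -1]]

```text
time: 32.1
tool_pos: [0.5023, 0.0118, 0.136]
tcp_rot: [2.524, 1.867, 0.005]
wrist_force: [-4.4, -0.1, 20.4]
width: 0.721
grip_force: 57.0
```

>>> jog_arm:
  increments:
    - [[0, 0, 0, 0, 0, 0, -1], [0, 0, 0, 0, 0, 0, -1], [0, 0, 0, 0, 0, 0, -1], [0, 0, 0, 0, 0, 0, -1], [0, 0, 0, 0, 0, 0, -1]]

```text
time: 32.52
tool_pos: [0.5023, 0.0118, 0.136]
tcp_rot: [2.524, 1.867, 0.005]
wrist_force: [-5.1, -0.7, 20.8]
width: 0.725
grip_force: 57.0
```

>>> jog_arm:
  increments:
    - [[0, 0, 0, 0, 0, 0, -1], [0, 0, 0, 0, 0, 0, -1], [0, 0, 0, 0, 0, 0, -1], [0, 0, 0, 0, 0, 0, -1], [0, 0, 0, 0, 0, 0, -1]]

```text
time: 32.93
tool_pos: [0.5023, 0.0118, 0.136]
tcp_rot: [2.524, 1.867, 0.005]
wrist_force: [-4.8, -1.1, 20.4]
width: 0.726
grip_force: 57.0
```

Run:
```python
from h import *
go(.597,-.2275,.15,73)
im,d,p,T=cam('scene');hsv=cv2.cvtColor(im,cv2.COLOR_BGR2HSV);P=cloud(d,p,T)
m=(hsv[...,1]>130)&(hsv[...,0]>12)&(hsv[...,0]<28)&(P[...,2]>.055)&(P[...,2]<.125)&(abs(P[...,0]-.498)<.06)&(abs(P[...,1]-.011)<.06);Q=P[m];print(m.sum(),np.percentile(Q,[1,99],axis=0).round(4))
```

```text
t 32.93 pos [0.5023 0.0118 0.136 ] psi 72.99 tilt [0.0036 0.    ] turn units -0.001 shift units [-6.7   5.35 -0.47] F [-4.8 -1.1 20.4] w 61.7 grip 57.0
362 [[0.4727 0.0017 0.0559]
 [0.5365 0.0438 0.1097]]
```

>>> jog_arm:
  increments:
    - [[0, 0, -0.3, 0, 0, 0, -1], [0, 0, -0.7, 0, 0, 0, -1], [0, 0, -0.7, 0, 0, 0, -1], [-0.4, 0.3, 0, 0, 0, 0, -1], [-0.8, 0.65, 0, 0, 0, 0, -1]]

```text
time: 33.4
tool_pos: [0.517, -0.0294, 0.1847]
tcp_rot: [2.523, 1.872, 0.003]
wrist_force: [0.8, 0.2, -2.0]
width: 0.723
grip_force: 55.0
```

>>> jog_arm:
  increments:
    - [[-0.8, 0.65, 0, 0, 0, 0, -1], [-0.8, 0.65, 0, 0, 0, 0, -1], [-0.8, 0.65, 0, 0, 0, 0, -1], [-0.8, 0.65, 0, 0, 0, 0, -1], [-0.8, 0.65, 0, 0, 0, 0, -1]]

```text
time: 33.82
tool_pos: [0.5751, -0.1755, 0.1827]
tcp_rot: [-2.525, -1.868, 0.001]
wrist_force: [0.6, 0.2, -1.4]
width: 0.717
grip_force: 55.0
```

>>> jog_arm:
  increments:
    - [[-0.8, 0.65, 0, 0, 0, 0, -1], [-0.7, 0.5, 0, 0, 0, 0, -1], [0, 0, 0, 0, 0, 0, -1], [0, 0, 0.4, 0, 0, 0, -1], [0, 0, 0.5, 0, 0, 0, -1]]

```text
time: 34.23
tool_pos: [0.5955, -0.2275, 0.1564]
tcp_rot: [2.525, 1.867, 0.002]
wrist_force: [-0.3, 0.4, -2.0]
width: 0.724
grip_force: 55.1
```

Run:
```python
from h import *
go(.597,-.2275,.104,73)
```

```text
t 34.23 pos [ 0.5955 -0.2275  0.1564] psi 72.95 tilt [ 0.0018 -0.0002] turn units -0.009 shift units [0.01 0.05 1.75] F [-0.3  0.4 -2. ] w 61.5 grip 55.1
```

>>> jog_arm:
  increments:
    - [[0, 0, 0.5, 0, 0, 0, -1], [0, 0, 0.4, 0, 0, 0, -1], [0, 0, 0.3, 0, 0, 0, -1], [0, 0, 0.2, 0, 0, 0, -1], [0, 0, 0, 0, 0, 0, -1]]

```text
time: 34.65
tool_pos: [0.5938, -0.2263, 0.1121]
tcp_rot: [-2.522, -1.868, 0.003]
wrist_force: [-0.6, 0.4, -1.7]
width: 0.721
grip_force: 55.1
```

>>> jog_arm:
  increments:
    - [[0, 0, 0, 0, 0, 0, -1], [0, 0, 0, 0, 0, 0, -1], [0, 0, 0, 0, 0, 0, -1], [0, 0, 0, 0, 0, 0, -1], [0, 0, 0, 0, 0, 0, -1]]

```text
time: 35.07
tool_pos: [0.5955, -0.2276, 0.1151]
tcp_rot: [2.525, 1.868, 0.001]
wrist_force: [0.5, 0.2, -1.6]
width: 0.718
grip_force: 55.1
```

Run:
```python
from h import *
go(.597,-.2275,.104,73)
```

```text
t 35.07 pos [ 0.5955 -0.2276  0.1151] psi 72.99 tilt [ 0.0013 -0.0006] turn units -0.001 shift units [0.02 0.05 0.37] F [ 0.5  0.2 -1.6] w 61.1 grip 55.1
```

>>> jog_arm:
  increments:
    - [[0, 0, 0.15, 0, 0, 0, -1], [0, 0, 0.12, 0, 0, 0, -1], [0, 0, 0.07, 0, 0, 0, -1], [0, 0, 0.05, 0, 0, 0, -1], [0, 0, 0, 0, 0, 0, -1]]

```text
time: 35.48
tool_pos: [0.5949, -0.2274, 0.1042]
tcp_rot: [-2.525, -1.868, 0.001]
wrist_force: [-6.0, 2.1, 11.3]
width: 0.722
grip_force: 56.0
```

>>> jog_arm:
  increments:
    - [[0, 0, 0, 0, 0, 0, -1], [0, 0, 0, 0, 0, 0, 0.46], [0, 0, 0, 0, 0, 0, 0.5], [0, 0, 0, 0, 0, 0, 0.7], [0, 0, 0, 0, 0, 0, 0.9]]

```text
time: 35.9
tool_pos: [0.5951, -0.2274, 0.1024]
tcp_rot: [2.525, 1.869, 0.0]
wrist_force: [0.3, 0.1, 0.1]
width: 0.949
grip_force: 0.0
```

>>> jog_arm:
  increments:
    - [[0, 0, -0.3, 0, 0, 0, 1], [0, 0, -0.8, 0, 0, 0, 1], [0, 0, -0.9, 0, 0, 0, 1], [0, 0, -0.9, 0, 0, 0, 1], [0, 0, -0.4, 0, 0, 0, 1]]

```text
time: 36.32
tool_pos: [0.5969, -0.2282, 0.2062]
tcp_rot: [2.521, 1.865, 0.005]
wrist_force: [0.7, 0.2, 0.7]
width: 1.001
grip_force: 0.0
```

Run:
```python
from h import *
go(.6125,.265,.20,73);glasses()
```

```text
t 36.32 pos [ 0.5969 -0.2282  0.2062] psi 73.0 tilt [ 0.0056 -0.0024] turn units -0.001 shift units [15.87 -4.31  0.21] F [0.7 0.2 0.7] w 85.1 grip 0.0
top white 199 [ 572.7 -348.7] [45.  48.8] z 0.0736
top amber 276 [ 598.1 -219.2] [50.1 61.4] z 0.0734
top green 308 [611.4 264.5] [58.3 57.5] z 0.0784
top blue 296 [525.4 313.3] [55.2 54.3] z 0.0783
scene white 30 [ 564.5 -321.6] [36.6 11.7] z 0.0739
scene amber 260 [ 595.6 -225.3] [61.9 57.4] z 0.0741
scene green 413 [613.2 265.1] [61.1 58.7] z 0.0784
scene blue 377 [525.7 314.5] [61.1 57.3] z 0.0787
```

Amber placed at (0.596,-0.226). Green next. Its closing line at ψ=73° points near blue, so I'll turn to ψ=113° and travel high over the thermometer.

>>> jog_arm:
  increments:
    - [[0, 0, -0.6, 0, 0, 0, 1], [0, 0, -0.9, 0, 0, 0, 1], [0, 0, -0.8, 0, 0, 0, 1], [0.4, -0.1, -0.2, 0, 0, 0, 1], [0.9, -0.25, 0, 0, 0, 0, 1]]

```text
time: 36.83
tool_pos: [0.5973, -0.189, 0.2778]
tcp_rot: [2.526, 1.862, 0.002]
wrist_force: [1.7, -0.3, 0.2]
width: 0.999
grip_force: 0.0
```

>>> jog_arm:
  increments:
    - [[0.95, -0.25, 0, 0, 0, 0, 1], [0.95, -0.25, 0, 0, 0, 0, 1], [0.95, -0.25, 0, 0, 0, 0, 1], [0.95, -0.25, 0, 0, 0, 0, 1], [0.95, -0.25, 0, 0, 0, 0, 1]]

```text
time: 37.25
tool_pos: [0.6009, -0.0377, 0.2738]
tcp_rot: [-2.523, -1.867, 0.004]
wrist_force: [0.9, -0.5, -0.1]
width: 0.997
grip_force: 0.0
```

>>> jog_arm:
  increments:
    - [[0.95, -0.25, 0, 0, 0, 0, 1], [0.95, -0.25, 0, 0, 0, 0, 1], [0.95, -0.25, 0, 0, 0, 0, 1], [0.95, -0.25, 0, 0, 0, 0, 1], [0.95, -0.25, 0, 0, 0, 0, 1]]

```text
time: 37.67
tool_pos: [0.6066, 0.1094, 0.2738]
tcp_rot: [-2.524, -1.868, 0.005]
wrist_force: [0.1, 0.1, -0.6]
width: 0.996
grip_force: 0.0
```

>>> jog_arm:
  increments:
    - [[0.95, -0.25, 0, 0, 0, 0, 1], [0.95, -0.3, 0, 0, 0, 0, 1], [0.95, -0.3, 0, 0, 0, 0, 1], [0.95, -0.3, 0, 0, 0, 0, 1], [0.7, -0.2, 0, 0, 0, 0, 1]]

```text
time: 38.08
tool_pos: [0.607, 0.2512, 0.2736]
tcp_rot: [-2.523, -1.869, 0.005]
wrist_force: [-0.6, -0.4, 0.0]
width: 1.0
grip_force: 0.0
```

>>> jog_arm:
  increments:
    - [[0, 0, 0.4, 0, 0, -0.95, 1], [0, 0, 0.5, 0, 0, -0.95, 1], [0, 0, 0.5, 0, 0, -0.95, 1], [0, 0, 0.5, 0, 0, -0.95, 1], [0, 0, 0.5, 0, 0, -0.95, 1]]

```text
time: 38.5
tool_pos: [0.607, 0.2488, 0.201]
tcp_rot: [-1.98, -2.436, 0.005]
wrist_force: [0.3, -0.5, -0.2]
width: 1.004
grip_force: 0.0
```

>>> jog_arm:
  increments:
    - [[0, 0, 0, 0, 0, -0.95, 1], [0, 0, 0, 0, 0, -0.95, 1], [0, 0, 0, 0, 0, 0, 1], [0, 0, 0, 0, 0, 0, 1], [0, 0, 0, 0, 0, 0, 1]]

```text
time: 38.92
tool_pos: [0.6081, 0.2486, 0.2034]
tcp_rot: [-1.739, -2.615, 0.002]
wrist_force: [-0.4, 0.1, 0.4]
width: 0.999
grip_force: 0.0
```

Run:
```python
from h import *
go(.612,.2645,.106,113);near(.612,.2645)
```

```text
t 38.92 pos [0.6081 0.2486 0.2034] psi 112.77 tilt [-0.0016 -0.0005] turn units -0.038 shift units [0.44 0.33 3.25] F [-0.4  0.1  0.4] w 84.9 grip 0.0
wrist 5971 circle [611.1 263.1] 31.0 rect [611.1 263.3] [60.7 60.9] z 0.0801 bgr [ 69. 171.  55.]
```

>>> jog_arm:
  increments:
    - [[0.43, 0.33, 0.2, 0, 0, 0, 1], [0, 0, 0.6, 0, 0, 0, 1], [0, 0, 0.6, 0, 0, 0, 1], [0, 0, 0.6, 0, 0, 0, 1], [0, 0, 0.4, 0, 0, 0, 1]]

```text
time: 39.38
tool_pos: [0.6122, 0.2648, 0.1305]
tcp_rot: [-1.737, -2.617, 0.002]
wrist_force: [-0.3, 0.1, -0.4]
width: 0.997
grip_force: 0.0
```

>>> jog_arm:
  increments:
    - [[0, 0, 0.4, 0, 0, 0, 1], [0, 0, 0.3, 0, 0, 0, 1], [0, 0, 0.15, 0, 0, 0, 1], [0, 0, 0, 0, 0, 0, 1], [0, 0, 0, 0, 0, 0, 0.8]]

```text
time: 39.8
tool_pos: [0.6132, 0.2643, 0.1074]
tcp_rot: [1.736, 2.618, 0.001]
wrist_force: [-0.4, -0.7, -0.0]
width: 0.908
grip_force: 0.0
```

>>> jog_arm:
  increments:
    - [[0, 0, 0, 0, 0, 0, 0.6], [0, 0, 0, 0, 0, 0, 0.4], [0, 0, 0, 0, 0, 0, 0], [0, 0, 0, 0, 0, 0, -1], [0, 0, 0, 0, 0, 0, -1]]

```text
time: 40.22
tool_pos: [0.614, 0.2645, 0.1088]
tcp_rot: [1.736, 2.617, 0.004]
wrist_force: [0.1, 0.1, 5.7]
width: 0.722
grip_force: 55.0
```

Run:
```python
from h import *
go(.612,.2645,.106,113)
```

```text
t 40.22 pos [0.614  0.2645 0.1088] psi 112.89 tilt [0.0028 0.0011] turn units -0.019 shift units [ 0.03 -0.06  0.09] F [0.1 0.1 5.7] w 61.4 grip 55.0
```

>>> jog_arm:
  increments:
    - [[0, 0, -0.3, 0, 0, 0, -1], [0, 0, -0.7, 0, 0, 0, -1], [0, 0, -0.8, 0, 0, 0, -1], [0, 0, -0.8, 0, 0, 0, -1], [0, 0, -0.6, 0, 0, 0, -1]]

```text
time: 40.63
tool_pos: [0.613, 0.2642, 0.205]
tcp_rot: [1.736, 2.618, 0.001]
wrist_force: [-0.0, 0.4, -0.3]
width: 0.72
grip_force: 54.7
```

>>> jog_arm:
  increments:
    - [[-0.4, -0.43, 0, 0, 0, 0, -1], [-0.84, -0.91, 0, 0, 0, 0, -1], [-0.84, -0.91, 0, 0, 0, 0, -1], [-0.84, -0.91, 0, 0, 0, 0, -1], [-0.84, -0.91, 0, 0, 0, 0, -1]]

```text
time: 41.05
tool_pos: [0.5428, 0.1115, 0.2029]
tcp_rot: [-1.735, -2.618, 0.001]
wrist_force: [0.0, -1.0, -0.4]
width: 0.724
grip_force: 54.8
```

>>> jog_arm:
  increments:
    - [[-0.84, -0.91, 0, 0, 0, 0, -1], [-0.84, -0.91, 0, 0, 0, 0, -1], [-0.84, -0.91, 0, 0, 0, 0, -1], [0, 0, 0, 0, 0, 0, -1], [0, 0, 0, 0, 0, 0, -1]]

```text
time: 41.47
tool_pos: [0.4971, 0.0097, 0.203]
tcp_rot: [-1.741, -2.614, 0.0]
wrist_force: [0.2, 0.3, -1.1]
width: 0.723
grip_force: 54.9
```

>>> jog_arm:
  increments:
    - [[0, 0, 0, 0, 0, 0, -1], [0, 0, 0.4, 0, 0, 0, -1], [0, 0, 0.5, 0, 0, 0, -1], [0, 0, 0, 0, 0, 0, -1], [0, 0, 0, 0, 0, 0, -1]]

```text
time: 41.88
tool_pos: [0.4975, 0.0123, 0.1744]
tcp_rot: [-1.732, -2.617, 0.003]
wrist_force: [0.5, -0.8, -2.0]
width: 0.728
grip_force: 54.9
```

Run:
```python
from h import *
go(.499,.011,.150,113)
```

```text
t 41.88 pos [0.4975 0.0123 0.1744] psi 112.99 tilt [-0.0036  0.0002] turn units -0.001 shift units [-0.06  0.03  0.81] F [ 0.5 -0.8 -2. ] w 61.9 grip 54.9
```

>>> jog_arm:
  increments:
    - [[-0.04, 0, 0.4, 0, 0, 0, -1], [0, 0, 0.35, 0, 0, 0, -1], [0, 0, 0.15, 0, 0, 0, -1], [0, 0, 0.1, 0, 0, 0, -1], [0, 0, 0.1, 0, 0, 0, -1]]

```text
time: 42.3
tool_pos: [0.4983, 0.0102, 0.1427]
tcp_rot: [-1.736, -2.617, 0.001]
wrist_force: [-3.0, 1.1, 4.2]
width: 0.727
grip_force: 55.3
```

>>> jog_arm:
  increments:
    - [[0, 0, 0.1, 0, 0, 0, -1], [0, 0, 0.1, 0, 0, 0, -1], [0, 0, 0.1, 0, 0, 0, -1], [0, 0, 0, 0, 0, 0, -1], [0, 0, 0, 0, 0, 0, -1]]

```text
time: 42.72
tool_pos: [0.4989, 0.0101, 0.1357]
tcp_rot: [-1.737, -2.618, -0.0]
wrist_force: [-6.6, 0.5, 12.0]
width: 0.722
grip_force: 55.9
```

Run:
```python
from h import *
go(.499,.011,.136,113)
```

```text
t 42.72 pos [0.4989 0.0101 0.1357] psi 112.89 tilt [0.     0.0001] turn units -0.019 shift units [ 0.03  0.01 -0.01] F [-6.6  0.5 12. ] w 61.4 grip 55.9
```

Force is 12 N at the expected depth. A little more, then hold.

>>> jog_arm:
  increments:
    - [[0, 0, 0.07, 0, 0, 0, -1], [0, 0, 0, 0, 0, 0, -1], [0, 0, 0, 0, 0, 0, -1], [0, 0, 0, 0, 0, 0, -1], [0, 0, 0, 0, 0, 0, -1]]

```text
time: 43.13
tool_pos: [0.4991, 0.0101, 0.1355]
tcp_rot: [-1.736, -2.618, 0.0]
wrist_force: [-12.6, 0.6, 25.8]
width: 0.724
grip_force: 57.3
```

>>> jog_arm:
  increments:
    - [[0, 0, 0, 0, 0, 0, -1], [0, 0, 0, 0, 0, 0, -1], [0, 0, 0, 0, 0, 0, -1], [0, 0, 0, 0, 0, 0, -1], [0, 0, 0, 0, 0, 0, -1]]

```text
time: 43.55
tool_pos: [0.499, 0.0101, 0.1356]
tcp_rot: [-1.736, -2.618, 0.0]
wrist_force: [-12.4, 0.8, 25.2]
width: 0.726
grip_force: 57.3
```

>>> jog_arm:
  increments:
    - [[0, 0, 0, 0, 0, 0, -1], [0, 0, 0, 0, 0, 0, -1], [0, 0, 0, 0, 0, 0, -1], [0, 0, 0, 0, 0, 0, -1], [0, 0, 0, 0, 0, 0, -1]]

```text
time: 43.97
tool_pos: [0.4991, 0.0101, 0.1356]
tcp_rot: [-1.736, -2.618, 0.0]
wrist_force: [-12.9, 1.5, 26.0]
width: 0.726
grip_force: 57.3
```

>>> jog_arm:
  increments:
    - [[0, 0, 0, 0, 0, 0, -1], [0, 0, 0, 0, 0, 0, -1], [0, 0, 0, 0, 0, 0, -1], [0, 0, 0, 0, 0, 0, -1], [0, 0, 0, 0, 0, 0, -1]]

```text
time: 44.38
tool_pos: [0.499, 0.0101, 0.1355]
tcp_rot: [-1.736, -2.618, 0.0]
wrist_force: [-11.5, 0.5, 26.4]
width: 0.724
grip_force: 57.3
```

>>> jog_arm:
  increments:
    - [[0, 0, 0, 0, 0, 0, -1], [0, 0, 0, 0, 0, 0, -1], [0, 0, 0, 0, 0, 0, -1], [0, 0, 0, 0, 0, 0, -1], [0, 0, 0, 0, 0, 0, -1]]

```text
time: 44.8
tool_pos: [0.4991, 0.0101, 0.1356]
tcp_rot: [-1.736, -2.618, 0.0]
wrist_force: [-12.1, 0.5, 25.2]
width: 0.726
grip_force: 57.3
```

Run:
```python
from h import *
go(.459,-.3265,.19,113)
im,d,p,T=cam('scene');hsv=cv2.cvtColor(im,cv2.COLOR_BGR2HSV);P=cloud(d,p,T)
m=(hsv[...,1]>100)&(hsv[...,0]>40)&(hsv[...,0]<80)&(P[...,2]>.055)&(P[...,2]<.125)&(abs(P[...,0]-.498)<.06)&(abs(P[...,1]-.011)<.06);Q=P[m];print(m.sum(),np.percentile(Q,[1,99],axis=0).round(4))
```

```text
t 44.8 pos [0.4991 0.0101 0.1356] psi 112.89 tilt [-0.0002 -0.    ] turn units -0.018 shift units [-9.81 -5.61 -1.81] F [-12.1   0.5  25.2] w 61.7 grip 57.3
207 [[ 0.4728 -0.0153  0.0556]
 [ 0.5379  0.0416  0.1164]]
```

>>> jog_arm:
  increments:
    - [[0, 0, -0.3, 0, 0, 0, -1], [0, 0, -0.7, 0, 0, 0, -1], [0, 0, -0.8, 0, 0, 0, -1], [-0.4, -0.25, 0, 0, 0, 0, -1], [-0.85, -0.49, 0, 0, 0, 0, -1]]

```text
time: 45.27
tool_pos: [0.4951, -0.032, 0.1885]
tcp_rot: [1.729, 2.616, 0.006]
wrist_force: [0.3, -0.7, -1.8]
width: 0.726
grip_force: 55.0
```

>>> jog_arm:
  increments:
    - [[-0.85, -0.49, 0, 0, 0, 0, -1], [-0.85, -0.49, 0, 0, 0, 0, -1], [-0.85, -0.49, 0, 0, 0, 0, -1], [-0.85, -0.49, 0, 0, 0, 0, -1], [-0.85, -0.49, 0, 0, 0, 0, -1]]

```text
time: 45.68
tool_pos: [0.4748, -0.1807, 0.1862]
tcp_rot: [1.735, 2.617, 0.0]
wrist_force: [0.1, 0.6, -1.1]
width: 0.723
grip_force: 55.0
```

>>> jog_arm:
  increments:
    - [[-0.85, -0.49, 0, 0, 0, 0, -1], [-0.85, -0.49, 0, 0, 0, 0, -1], [-0.85, -0.49, 0, 0, 0, 0, -1], [-0.85, -0.49, 0, 0, 0, 0, -1], [-0.85, -0.45, 0, 0, 0, 0, -1]]

```text
time: 46.1
tool_pos: [0.4575, -0.3266, 0.186]
tcp_rot: [1.736, 2.617, -0.0]
wrist_force: [0.4, -0.3, -2.1]
width: 0.726
grip_force: 55.0
```

>>> jog_arm:
  increments:
    - [[0, 0, 0, 0, 0, 0, -1], [0, 0, 0.4, 0, 0, 0, -1], [0, 0, 0.6, 0, 0, 0, -1], [0, 0, 0.5, 0, 0, 0, -1], [0, 0, 0.3, 0, 0, 0, -1]]

```text
time: 46.52
tool_pos: [0.4567, -0.3228, 0.1292]
tcp_rot: [-1.734, -2.616, -0.001]
wrist_force: [-0.8, -0.3, -1.6]
width: 0.721
grip_force: 55.0
```

>>> jog_arm:
  increments:
    - [[0, 0, 0, 0, 0, 0, -1], [0, 0, 0, 0, 0, 0, -1], [0, 0, 0, 0, 0, 0, -1], [0, 0, 0, 0, 0, 0, -1], [0, 0, 0, 0, 0, 0, -1]]

```text
time: 46.93
tool_pos: [0.4585, -0.325, 0.1332]
tcp_rot: [1.735, 2.617, -0.0]
wrist_force: [-0.5, 0.1, -0.3]
width: 0.722
grip_force: 55.0
```

Run:
```python
from h import *
go(.459,-.3265,.104,113)
```

```text
t 46.93 pos [ 0.4585 -0.325   0.1332] psi 112.91 tilt [ 0.0018 -0.0014] turn units -0.015 shift units [-0.05 -0.    0.97] F [-0.5  0.1 -0.3] w 61.4 grip 55.0
```

>>> jog_arm:
  increments:
    - [[-0.04, 0, 0.35, 0, 0, 0, -1], [0, 0, 0.25, 0, 0, 0, -1], [0, 0, 0.15, 0, 0, 0, -1], [0, 0, 0.1, 0, 0, 0, -1], [0, 0, 0, 0, 0, 0, -1]]

```text
time: 47.35
tool_pos: [0.4574, -0.3252, 0.105]
tcp_rot: [-1.735, -2.616, -0.0]
wrist_force: [-0.0, -0.3, -1.9]
width: 0.724
grip_force: 55.0
```

>>> jog_arm:
  increments:
    - [[0, 0, 0.05, 0, 0, 0, -1], [0, 0, 0.05, 0, 0, 0, -1], [0, 0, 0.03, 0, 0, 0, -1], [0, 0, 0, 0, 0, 0, -1], [0, 0, 0, 0, 0, 0, -1]]

```text
time: 47.77
tool_pos: [0.4584, -0.326, 0.1038]
tcp_rot: [1.736, 2.618, -0.0]
wrist_force: [-2.9, 1.1, 6.2]
width: 0.724
grip_force: 55.5
```

Run:
```python
from h import *
go(.459,-.3265,.104,113)
```

```text
t 47.77 pos [ 0.4584 -0.326   0.1038] psi 112.9 tilt [ 0.0002 -0.0002] turn units -0.017 shift units [-0.02  0.01 -0.01] F [-2.9  1.1  6.2] w 61.6 grip 55.5
```

>>> jog_arm:
  increments:
    - [[0, 0, 0, 0, 0, 0, 0.46], [0, 0, 0, 0, 0, 0, 0.5], [0, 0, 0, 0, 0, 0, 0.7], [0, 0, 0, 0, 0, 0, 0.9], [0, 0, 0, 0, 0, 0, 1]]

```text
time: 48.18
tool_pos: [0.4583, -0.3258, 0.1025]
tcp_rot: [1.736, 2.618, 0.0]
wrist_force: [-0.4, -0.2, -0.1]
width: 0.998
grip_force: 0.0
```

>>> jog_arm:
  increments:
    - [[0, 0, -0.3, 0, 0, 0, 1], [0, 0, -0.8, 0, 0, 0, 1], [0, 0, -0.9, 0, 0, 0, 1], [0, 0, -0.9, 0, 0, 0, 1], [0.5, 0.3, -0.5, 0, 0, 0, 1]]

```text
time: 48.6
tool_pos: [0.462, -0.3113, 0.2089]
tcp_rot: [1.735, 2.611, -0.002]
wrist_force: [1.5, -0.4, 1.1]
width: 0.998
grip_force: 0.0
```

>>> jog_arm:
  increments:
    - [[0.9, 0.5, 0, 0, 0, 0, 1], [0.9, 0.5, 0, 0, 0, 0, 1], [0.9, 0.5, 0, 0, 0, 0, 1], [0.9, 0.5, 0, 0, 0, 0, 1], [0.9, 0.5, 0, 0, 0, 0, 1]]

```text
time: 49.02
tool_pos: [0.4773, -0.1537, 0.2054]
tcp_rot: [1.736, 2.617, 0.001]
wrist_force: [-0.1, 0.4, 0.1]
width: 0.999
grip_force: 0.0
```

>>> jog_arm:
  increments:
    - [[0.9, 0.5, 0, 0, 0, 0, 1], [0.9, 0.5, 0, 0, 0, 0, 1], [0.9, 0.5, 0, 0, 0, 0, 1], [0.9, 0.5, 0, 0, 0, 0, 1], [0.9, 0.5, 0, 0, 0, 0, 1]]

```text
time: 49.43
tool_pos: [0.4939, 0.0001, 0.2054]
tcp_rot: [1.736, 2.617, 0.001]
wrist_force: [0.4, 0.3, 0.7]
width: 1.002
grip_force: 0.0
```

>>> jog_arm:
  increments:
    - [[0.9, 0.5, 0, 0, 0, 0, 1], [0.9, 0.5, 0, 0, 0, 0, 1], [0.9, 0.5, 0, 0, 0, 0, 1], [0.9, 0.5, 0, 0, 0, 0, 1], [0.9, 0.5, 0, 0, 0, 0, 1]]

```text
time: 49.85
tool_pos: [0.5104, 0.1538, 0.2054]
tcp_rot: [1.736, 2.618, 0.001]
wrist_force: [0.5, -0.5, -0.0]
width: 1.001
grip_force: 0.0
```

>>> jog_arm:
  increments:
    - [[0.9, 0.5, 0, 0, 0, 0, 1], [0.9, 0.5, 0, 0, 0, 0, 1], [0.9, 0.5, 0, 0, 0, 0, 1], [0, 0, 0, 0, 0, 0, 1], [0, 0, 0, 0, 0, 0, 1]]

```text
time: 50.27
tool_pos: [0.5204, 0.2458, 0.2051]
tcp_rot: [1.732, 2.62, 0.001]
wrist_force: [-0.1, -0.4, -0.9]
width: 1.003
grip_force: 0.0
```

>>> jog_arm:
  increments:
    - [[0, 0, 0, 0, 0, 0, 1], [0, 0, 0, 0, 0, 0, 1], [0, 0, 0, 0, 0, 0, 1], [0, 0, 0, 0, 0, 0, 1], [0, 0, 0, 0, 0, 0, 1]]

```text
time: 50.68
tool_pos: [0.5204, 0.2434, 0.2047]
tcp_rot: [-1.738, -2.617, 0.0]
wrist_force: [-0.4, 0.6, -0.2]
width: 0.998
grip_force: 0.0
```

Run:
```python
from h import *
glasses();near(.5257,.3135);go(.5257,.3135,.106,113)
```

```text
top white 322 [ 577.3 -340.7] [58.2 61.8] z 0.0735
top amber 308 [ 595.9 -223.7] [56.5 60.8] z 0.0736
top green 316 [ 460.4 -322.5] [57.9 56.4] z 0.0734
top blue none
scene white 244 [ 577.1 -342.5] [62.8 59.1] z 0.0738
scene amber 264 [ 595.2 -225.8] [62.8 57.5] z 0.0737
scene green 212 [ 459.7 -325.3] [61.1 60.9] z 0.0738
scene blue 366 [526.5 314.5] [59.8 57.2] z 0.0787
wrist 7141 circle [523.5 312.6] 31.0 rect [523.2 312.4] [61.1 60.8] z 0.0803 bgr [116.  28.  21.]
t 50.83 pos [0.5204 0.2438 0.2046] psi 112.85 tilt [0.0001 0.0001] turn units -0.025 shift units [2.07 1.07 3.29] F [-0.   0.4  0.9] w 85.1 grip 0.0
```

Three glasses stand on the tray. Blue is at (0.525,0.3135), so I'm picking it.

>>> jog_arm:
  increments:
    - [[0.6, 0.3, 0, 0, 0, 0, 1], [0.8, 0.4, 0, 0, 0, 0, 1], [0.68, 0.35, 0, 0, 0, 0, 1], [0, 0, 0.3, 0, 0, 0, 1], [0, 0, 0.6, 0, 0, 0, 1]]

```text
time: 51.25
tool_pos: [0.5269, 0.316, 0.18]
tcp_rot: [1.732, 2.617, 0.008]
wrist_force: [0.0, -0.6, 0.5]
width: 1.003
grip_force: 0.0
```

>>> jog_arm:
  increments:
    - [[0, 0, 0.6, 0, 0, 0, 1], [0, 0, 0.6, 0, 0, 0, 1], [0, 0, 0.5, 0, 0, 0, 1], [0, 0, 0.4, 0, 0, 0, 1], [0, 0, 0.25, 0, 0, 0, 1]]

```text
time: 51.67
tool_pos: [0.5242, 0.3131, 0.105]
tcp_rot: [-1.736, -2.617, 0.004]
wrist_force: [-0.5, 0.0, -0.7]
width: 0.998
grip_force: 0.0
```

Run:
```python
from h import *
go(.525,.3135,.106,113)
```

```text
t 51.67 pos [0.5242 0.3131 0.105 ] psi 112.89 tilt [-0.0024 -0.0015] turn units -0.019 shift units [ 0.    0.03 -0.03] F [-0.5  0.  -0.7] w 84.8 grip 0.0
```

>>> jog_arm:
  increments:
    - [[0, 0, 0, 0, 0, 0, 0.8], [0, 0, 0, 0, 0, 0, 0.6], [0, 0, 0, 0, 0, 0, 0.4], [0, 0, 0, 0, 0, 0, 0], [0, 0, 0, 0, 0, 0, -1]]

```text
time: 52.08
tool_pos: [0.5257, 0.3143, 0.1081]
tcp_rot: [1.736, 2.617, 0.003]
wrist_force: [-0.2, -1.3, 0.6]
width: 0.712
grip_force: 54.2
```

>>> jog_arm:
  increments:
    - [[0, 0, 0, 0, 0, 0, -1], [0, 0, 0, 0, 0, 0, -1], [0, 0, 0, 0, 0, 0, -1], [0, 0, 0, 0, 0, 0, -1], [0, 0, 0, 0, 0, 0, -1]]

```text
time: 52.5
tool_pos: [0.5257, 0.3143, 0.1081]
tcp_rot: [1.736, 2.617, 0.002]
wrist_force: [0.7, -0.3, 5.4]
width: 0.707
grip_force: 54.5
```

Run:
```python
from h import *
go(.499,.011,.207,113)
```

```text
t 52.5 pos [0.5257 0.3143 0.1081] psi 112.9 tilt [0.0015 0.0008] turn units -0.017 shift units [-8.96 -4.77 -3.3 ] F [ 0.7 -0.3  5.4] w 60.1 grip 54.5
```

>>> jog_arm:
  increments:
    - [[0, 0, -0.3, 0, 0, 0, -1], [0, 0, -0.7, 0, 0, 0, -1], [0, 0, -0.8, 0, 0, 0, -1], [0, 0, -0.8, 0, 0, 0, -1], [0, 0, -0.6, 0, 0, 0, -1]]

```text
time: 52.92
tool_pos: [0.525, 0.314, 0.2047]
tcp_rot: [1.736, 2.618, 0.0]
wrist_force: [1.1, 0.2, -0.9]
width: 0.71
grip_force: 54.4
```

>>> jog_arm:
  increments:
    - [[-0.45, -0.25, 0, 0, 0, 0, -1], [-0.85, -0.45, 0, 0, 0, 0, -1], [-0.85, -0.45, 0, 0, 0, 0, -1], [-0.85, -0.45, 0, 0, 0, 0, -1], [-0.85, -0.45, 0, 0, 0, 0, -1]]

```text
time: 53.33
tool_pos: [0.5116, 0.1816, 0.2014]
tcp_rot: [-1.735, -2.617, 0.004]
wrist_force: [0.3, -0.2, -1.1]
width: 0.711
grip_force: 54.5
```

>>> jog_arm:
  increments:
    - [[-0.85, -0.45, 0, 0, 0, 0, -1], [-0.85, -0.45, 0, 0, 0, 0, -1], [-0.85, -0.45, 0, 0, 0, 0, -1], [-0.85, -0.45, 0, 0, 0, 0, -1], [-0.85, -0.45, 0, 0, 0, 0, -1]]

```text
time: 53.75
tool_pos: [0.4988, 0.038, 0.2015]
tcp_rot: [-1.735, -2.616, 0.003]
wrist_force: [-0.2, -0.4, -1.3]
width: 0.708
grip_force: 54.5
```

>>> jog_arm:
  increments:
    - [[-0.85, -0.45, 0, 0, 0, 0, -1], [0, 0, 0, 0, 0, 0, -1], [0, 0, 0.4, 0, 0, 0, -1], [0, 0, 0.5, 0, 0, 0, -1], [0, 0, 0, 0, 0, 0, -1]]

```text
time: 54.17
tool_pos: [0.4952, 0.0116, 0.1718]
tcp_rot: [-1.733, -2.613, 0.006]
wrist_force: [0.0, -1.2, -1.9]
width: 0.71
grip_force: 54.6
```

>>> jog_arm:
  increments:
    - [[0, 0, 0, 0, 0, 0, -1], [0, 0, 0, 0, 0, 0, -1], [0, 0, 0, 0, 0, 0, -1], [0, 0, 0, 0, 0, 0, -1], [0, 0, 0, 0, 0, 0, -1]]

```text
time: 54.58
tool_pos: [0.4988, 0.0115, 0.1767]
tcp_rot: [1.735, 2.618, 0.001]
wrist_force: [0.5, -1.1, -1.4]
width: 0.709
grip_force: 54.6
```

Run:
```python
from h import *
go(.499,.011,.135,113)
```

```text
t 54.58 pos [0.4988 0.0115 0.1767] psi 112.93 tilt [ 0.0012 -0.    ] turn units -0.011 shift units [-0.02  0.    1.39] F [ 0.5 -1.1 -1.4] w 60.3 grip 54.6
```

>>> jog_arm:
  increments:
    - [[0, 0, 0.4, 0, 0, 0, -1], [0, 0, 0.4, 0, 0, 0, -1], [0, 0, 0.15, 0, 0, 0, -1], [0, 0, 0.1, 0, 0, 0, -1], [0, 0, 0.1, 0, 0, 0, -1]]

```text
time: 55.0
tool_pos: [0.4974, 0.0112, 0.1408]
tcp_rot: [-1.735, -2.616, 0.002]
wrist_force: [-3.9, -0.4, 5.4]
width: 0.711
grip_force: 54.9
```

>>> jog_arm:
  increments:
    - [[0, 0, 0.1, 0, 0, 0, -1], [0, 0, 0.1, 0, 0, 0, -1], [0, 0, 0.1, 0, 0, 0, -1], [0, 0, 0.04, 0, 0, 0, -1], [0, 0, 0, 0, 0, 0, -1]]

```text
time: 55.42
tool_pos: [0.4982, 0.0112, 0.1349]
tcp_rot: [-1.735, -2.617, 0.002]
wrist_force: [-13.9, 0.6, 28.6]
width: 0.712
grip_force: 56.8
```

Run:
```python
from h import *
go(.499,.011,.135,113)
```

```text
t 55.42 pos [0.4982 0.0112 0.1349] psi 112.9 tilt [-0.002  -0.0001] turn units -0.016 shift units [-0.02  0.02 -0.  ] F [-13.9   0.6  28.6] w 60.5 grip 56.8
```

>>> jog_arm:
  increments:
    - [[0, 0, 0, 0, 0, 0, -1], [0, 0, 0, 0, 0, 0, -1], [0, 0, 0, 0, 0, 0, -1], [0, 0, 0, 0, 0, 0, -1], [0, 0, 0, 0, 0, 0, -1]]

```text
time: 55.83
tool_pos: [0.4982, 0.0112, 0.1349]
tcp_rot: [-1.736, -2.617, 0.001]
wrist_force: [-13.4, -0.6, 27.6]
width: 0.708
grip_force: 56.8
```

>>> jog_arm:
  increments:
    - [[0, 0, 0, 0, 0, 0, -1], [0, 0, 0, 0, 0, 0, -1], [0, 0, 0, 0, 0, 0, -1], [0, 0, 0, 0, 0, 0, -1], [0, 0, 0, 0, 0, 0, -1]]

```text
time: 56.25
tool_pos: [0.4981, 0.0112, 0.1349]
tcp_rot: [-1.736, -2.617, 0.001]
wrist_force: [-13.9, 1.2, 28.1]
width: 0.703
grip_force: 56.8
```

>>> jog_arm:
  increments:
    - [[0, 0, 0, 0, 0, 0, -1], [0, 0, 0, 0, 0, 0, -1], [0, 0, 0, 0, 0, 0, -1], [0, 0, 0, 0, 0, 0, -1], [0, 0, 0, 0, 0, 0, -1]]

```text
time: 56.67
tool_pos: [0.4982, 0.0112, 0.1349]
tcp_rot: [-1.736, -2.617, 0.001]
wrist_force: [-13.3, 0.6, 27.6]
width: 0.709
grip_force: 56.8
```

>>> jog_arm:
  increments:
    - [[0, 0, 0, 0, 0, 0, -1], [0, 0, 0, 0, 0, 0, -1], [0, 0, 0, 0, 0, 0, -1], [0, 0, 0, 0, 0, 0, -1], [0, 0, 0, 0, 0, 0, -1]]

```text
time: 57.08
tool_pos: [0.4981, 0.0112, 0.1348]
tcp_rot: [-1.736, -2.617, 0.001]
wrist_force: [-12.9, 1.3, 29.1]
width: 0.711
grip_force: 56.8
```

>>> jog_arm:
  increments:
    - [[0, 0, 0, 0, 0, 0, -1], [0, 0, 0, 0, 0, 0, -1], [0, 0, 0, 0, 0, 0, -1], [0, 0, 0, 0, 0, 0, -1], [0, 0, 0, 0, 0, 0, -1]]

```text
time: 57.5
tool_pos: [0.4981, 0.0112, 0.1348]
tcp_rot: [-1.736, -2.617, 0.001]
wrist_force: [-14.0, 0.2, 29.5]
width: 0.71
grip_force: 56.8
```

Run:
```python
from h import *
go(.4785,-.208,.19,113)
im,d,p,T=cam('scene');hsv=cv2.cvtColor(im,cv2.COLOR_BGR2HSV);P=cloud(d,p,T)
m=(hsv[...,1]>120)&(hsv[...,0]>105)&(hsv[...,0]<135)&(P[...,2]>.055)&(P[...,2]<.125)&(abs(P[...,0]-.498)<.06)&(abs(P[...,1]-.011)<.06);Q=P[m];print(m.sum(),np.percentile(Q,[1,99],axis=0).round(4))
```

```text
t 57.5 pos [0.4981 0.0112 0.1348] psi 112.9 tilt [-0.0016 -0.0001] turn units -0.017 shift units [-6.47 -3.46 -1.84] F [-14.    0.2  29.5] w 60.3 grip 56.8
202 [[ 0.4728 -0.0157  0.0556]
 [ 0.5381  0.0428  0.1096]]
```

>>> jog_arm:
  increments:
    - [[0, 0, -0.3, 0, 0, 0, -1], [0, 0, -0.7, 0, 0, 0, -1], [0, 0, -0.8, 0, 0, 0, -1], [-0.45, -0.25, 0, 0, 0, 0, -1], [-0.86, -0.46, 0, 0, 0, 0, -1]]

```text
time: 57.97
tool_pos: [0.4961, -0.0322, 0.1876]
tcp_rot: [1.73, 2.617, 0.006]
wrist_force: [0.6, -0.6, -1.5]
width: 0.709
grip_force: 54.6
```

>>> jog_arm:
  increments:
    - [[-0.86, -0.46, 0, 0, 0, 0, -1], [-0.86, -0.46, 0, 0, 0, 0, -1], [-0.86, -0.46, 0, 0, 0, 0, -1], [-0.86, -0.46, 0, 0, 0, 0, -1], [-0.86, -0.46, 0, 0, 0, 0, -1]]

```text
time: 58.38
tool_pos: [0.4805, -0.1805, 0.1853]
tcp_rot: [1.736, 2.617, 0.0]
wrist_force: [-0.2, 0.4, -1.7]
width: 0.71
grip_force: 54.6
```

>>> jog_arm:
  increments:
    - [[-0.86, -0.46, 0, 0, 0, 0, -1], [0, 0, 0, 0, 0, 0, -1], [0, 0, 0.5, 0, 0, 0, -1], [0, 0, 0.6, 0, 0, 0, -1], [0, 0, 0.5, 0, 0, 0, -1]]

```text
time: 58.8
tool_pos: [0.4781, -0.2083, 0.1367]
tcp_rot: [1.737, 2.616, 0.001]
wrist_force: [-0.6, 0.7, -0.9]
width: 0.71
grip_force: 54.7
```

>>> jog_arm:
  increments:
    - [[0, 0, 0, 0, 0, 0, -1], [0, 0, 0, 0, 0, 0, -1], [0, 0, 0, 0, 0, 0, -1], [0, 0, 0, 0, 0, 0, -1], [0, 0, 0, 0, 0, 0, -1]]

```text
time: 59.22
tool_pos: [0.4788, -0.2084, 0.1387]
tcp_rot: [1.735, 2.616, 0.0]
wrist_force: [0.0, -0.0, -1.7]
width: 0.708
grip_force: 54.6
```

Run:
```python
from h import *
go(.4785,-.208,.103,113)
```

```text
t 59.22 pos [ 0.4788 -0.2084  0.1387] psi 112.91 tilt [ 0.0022 -0.0011] turn units -0.015 shift units [ 0.01 -0.01  1.19] F [ 0.  -0.  -1.7] w 60.2 grip 54.6
```

>>> jog_arm:
  increments:
    - [[0, 0, 0.4, 0, 0, 0, -1], [0, 0, 0.3, 0, 0, 0, -1], [0, 0, 0.2, 0, 0, 0, -1], [0, 0, 0.12, 0, 0, 0, -1], [0, 0, 0.05, 0, 0, 0, -1]]

```text
time: 59.63
tool_pos: [0.477, -0.2076, 0.1037]
tcp_rot: [-1.735, -2.616, 0.001]
wrist_force: [0.4, 0.1, -1.0]
width: 0.708
grip_force: 54.6
```

>>> jog_arm:
  increments:
    - [[0, 0, 0.06, 0, 0, 0, -1], [0, 0, 0.05, 0, 0, 0, -1], [0, 0, 0.03, 0, 0, 0, -1], [0, 0, 0, 0, 0, 0, -1], [0, 0, 0, 0, 0, 0, -1]]

```text
time: 60.05
tool_pos: [0.4776, -0.208, 0.1031]
tcp_rot: [-1.735, -2.617, 0.0]
wrist_force: [-7.6, 4.4, 16.1]
width: 0.713
grip_force: 55.9
```

Run:
```python
from h import *
go(.4785,-.208,.103,113)
```

```text
t 60.05 pos [ 0.4776 -0.208   0.1031] psi 112.9 tilt [-0.0016  0.0007] turn units -0.017 shift units [-0.01  0.03  0.  ] F [-7.6  4.4 16.1] w 60.6 grip 55.9
```

Seated. Ease off slightly, release, lift clear and check.

>>> jog_arm:
  increments:
    - [[0, 0, -0.05, 0, 0, 0, -1], [0, 0, 0, 0, 0, 0, -1], [0, 0, 0, 0, 0, 0, 0.46], [0, 0, 0, 0, 0, 0, 0.5], [0, 0, 0, 0, 0, 0, 0.7]]

```text
time: 60.47
tool_pos: [0.4781, -0.2082, 0.1025]
tcp_rot: [1.736, 2.618, 0.0]
wrist_force: [-0.1, 0.4, 0.3]
width: 0.847
grip_force: 0.0
```

>>> jog_arm:
  increments:
    - [[0, 0, 0, 0, 0, 0, 1], [0, 0, 0, 0, 0, 0, 1], [0, 0, -0.3, 0, 0, 0, 1], [0, 0, -0.8, 0, 0, 0, 1], [0, 0, -0.9, 0, 0, 0, 1]]

```text
time: 60.88
tool_pos: [0.4765, -0.2074, 0.1619]
tcp_rot: [-1.734, -2.614, 0.001]
wrist_force: [0.3, -0.2, 0.0]
width: 1.004
grip_force: 0.0
```

>>> jog_arm:
  increments:
    - [[0, 0, -0.9, 0, 0, 0, 1], [0, 0, -0.9, 0, 0, 0, 1], [0, 0, -0.9, 0, 0, 0, 1], [0, 0, -0.9, 0, 0, 0, 1], [0, 0, -0.4, 0, 0, 0, 1]]

```text
time: 61.3
tool_pos: [0.4794, -0.2088, 0.2876]
tcp_rot: [1.733, 2.613, 0.001]
wrist_force: [0.9, 0.3, 1.3]
width: 0.997
grip_force: 0.0
```

>>> jog_arm:
  increments:
    - [[0, 0, 0, 0, 0, 0, 1], [0, 0, 0, 0, 0, 0, 1], [0, 0, 0, 0, 0, 0, 1], [0, 0, 0, 0, 0, 0, 1], [0, 0, 0, 0, 0, 0, 1]]

```text
time: 61.72
tool_pos: [0.477, -0.2076, 0.2804]
tcp_rot: [-1.734, -2.615, 0.001]
wrist_force: [-0.1, -1.3, -0.7]
width: 1.005
grip_force: 0.0
```

Run:
```python
from h import *
go(.4785,-.208,.3,113);glasses()
im,d,p,T=cam('scene');P=cloud(d,p,T);cv2.imwrite('pics/s9.png',im)
for nm,x,y,a,b in(('thermo',.667,.025,.152,.17),('valve',.498,.011,.046,.06)):
    m=(P[...,2]>a)&(P[...,2]<b)&(abs(P[...,0]-x)<.06)&(abs(P[...,1]-y)<.06);Q=P[m];print(nm,m.sum(),cv2.minAreaRect((Q[:,:2]*1000).astype(np.float32)),np.median(Q[:,2]))
```

```text
t 61.72 pos [ 0.477  -0.2076  0.2804] psi 112.89 tilt [-0.0035  0.0017] turn units -0.018 shift units [-0.03  0.04 -0.65] F [-0.1 -1.3 -0.7] w 85.5 grip 0.0
top white 208 [ 584.9 -333.2] [36.6 62. ] z 0.0737
top amber 306 [ 595.6 -223.9] [56.6 59.7] z 0.0736
top green none
top blue 311 [ 481.  -205.5] [61.1 53.8] z 0.0734
scene white 240 [ 577.4 -343.9] [63.  59.8] z 0.0737
scene amber 266 [ 595.2 -226.9] [62.9 58.7] z 0.0738
scene green 208 [ 459.9 -324. ] [59.9 58.7] z 0.0738
scene blue 236 [ 480.2 -206.7] [62.7 57.4] z 0.0738
thermo 221 ((668.6535034179688, 24.66551971435547), (43.36543655395508, 38.954795837402344), 4.421471118927002) 0.16017987323678484
valve 367 ((498.3838195800781, 10.453025817871094), (90.55255126953125, 87.84117889404297), 30.74283790588379) 0.0513048260074741
```

View pics/s9.png

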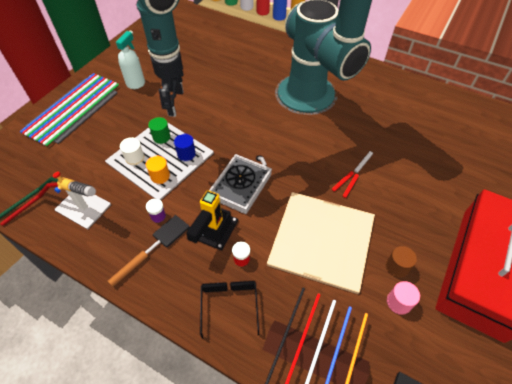

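The scene view shows all four tumblers mouth down on the tray: white (131,150), amber (158,170), green (159,130) and blue (185,147). The thermometer is in its holster at (210,215), the valve is up, and the bystanders haven't moved. Handing in.

```bash
python3 -c "
from h import *
print(bot.finish_job())"
```

```text
the job is handed in; nothing more can be done
None
```

The job is handed in; no verdict came back: I held the thermometer over the white tumbler and returned it to its holster, rinsed white, amber, green and blue in that order, and stood all four mouth down on the draining tray, in about 62 s of the 210 s allowed.

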